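Set the barista's tools out on their rests

TASK

Set up the coffee bar for opening: stand each of the four tools in the middle of its own rest: the wooden-handled tamper on the round wooden rest, the black-handled tamper on the round black one, the steel bar measure on the small round metal one, and the timer on the square red one, turned so that its sides run parallel to the pad's (any of the four ways round). Keep every tool upright without knocking any over, and do not push the sugar caddy about.

Things in the scene. Friction and masses are not known exactly. Their poses are not given: they have to be found in the camera images.
- tamper_wood: The brown wooden-handled espresso tamper on its flat round steel foot (58 mm across, 18 mm high); turned brown wood handle, at most 36 mm across, from 28 to 94 mm height; 0.2 to 0.45 kg, heavy at the foot: grip the handle from above, firmly (about 60 N), pads at about 65 mm height, or it swings in the fingers. Origin at the centre of the underside, z up.
- tamper_black: The black-handled espresso tamper on its flat round steel foot (58 mm across, 18 mm high); turned black handle, at most 36 mm across, from 28 to 94 mm height; 0.2 to 0.45 kg, heavy at the foot: grip the handle from above, firmly (about 60 N), pads at about 65 mm height, or it swings in the fingers. Origin at the centre of the underside, z up.
- jigger: Double bar measure of bare steel, hourglass shape, 43 mm across at the top and bottom rims, 86 mm tall, about 0.09 kg. Grip it across its top rim from above, as a 43 mm cylinder (that is how it feels to the fingers), with the pads at about 65 mm height. Origin at the centre of the underside, z up.
- bar_timer: Square white kitchen timer with a dark display and a round red key on its top, lying flat: 62 x 62 mm, housing 18 mm high (22 mm with the key), about 0.09 kg. Grip it across two parallel sides from above, fingertips a few mm above the surface. Origin at the centre of the underside, x and y parallel to its sides, z up.
- rest_wood: Rest of the wooden-handled tamper: round brown wooden disc, 84 mm across, with a thin brass ring 64 mm across inlaid as an outline. Flat and fixed to the worktop, top 4 mm above it, no rim. Origin at the centre of its underside, z up.
- rest_black: Rest of the black-handled tamper: round black rubber disc, 84 mm across, with a thin steel ring 64 mm across inlaid as an outline. Flat and fixed to the worktop, top 4 mm above it, no rim. Origin at the centre of its underside, z up.
- rest_steel: Rest of the double bar measure: small round pale metal disc, 64 mm across, with a thin dark ring 49 mm across as an outline. Flat and fixed to the worktop, top 4 mm above it, no rim. Origin at the centre of its underside, z up.
- rest_red: Rest of the timer: square red pad, 84 x 84 mm, with a thin white square outline 69 mm wide. x and y parallel to its sides. Flat and fixed to the worktop, top 4 mm above it, no rim. Origin at the centre of its underside, z up.
- machines_front (a point): A point on the worktop in front of the row of fixed machines, marking their front: to the right of y = 0.09 they fill the back, 0.35 to 0.5 m tall, none nearer than x = 0.55 but for a low drip tray. Draw the hand in towards the base before swinging it past them. On the left a jar, glasses (up to 145 mm) and a cup stand beyond x = 0.68.
- sugar_caddy: Bystander: small black box of paper sugar sachets, 68 x 120 x 74 mm, its long side along y, near the front edge to the left. Not to be disturbed. Origin at the centre of the underside.

How it is judged:
By the outcome, as a careful person would: the job done as asked, in the order asked, and still so for the second after the job is handed in, with the robot touching nothing.
It also fails if it takes over 128 s, if anything falls off the work surface, if the arm or the gripper's body presses on something with over 40 N, if the wrist force passes 120 N, or if a joint passes its speed limit or range.

ROBOT

A 6-joint arm with a two-finger parallel gripper is mounted at the origin on a cart in front of the work surface, level with it; the furniture and walls round the work are solid. World frame = base frame: x ahead of the robot, y to its left, z up, the work surface at z = 0. Lengths are in m, angles in rad, forces in N, time in s.
With the tool pointing down it reaches from about 0.425 to 0.925 m from the base axis. Payload 12.5 kg.
Tool frame: the origin (TCP) lies between the finger pads; the fingertips stand ahead of it and the grasp point (between the pads) lies 5 mm behind it (r.finger_overhang is the z of the fingertips in the tool frame, in m); z points along the fingers, y is the line along which they close (so a half turn about z gives the same grasp; the last joint's range is limited). The gripper opens to 85 mm and grips with 20 to 120 N. Pads are 22 mm wide; open, the fingers measure 114 mm over their backs; the gripper's body (76 mm by 85 mm) begins 54 mm behind the grasp point. The pads swing forward as they close: fully open they stand 13 mm farther back than shut.
Start: joints at [1.173, 0.491, 1.559, -0, 1.092, -0.106], TCP at [0.18, 0.599, 0.245] pointing down, gripper open.
Joint ranges: [-3.1, 3.1], [-0.84, 2.19], [0.05, 2.79], [-1.13, 4.28], [0.06, 2.93], [-2.69, 2.69]. Speed limits (rad/s): [2.22, 2.22, 2.79, 3.14, 3.14, 3.14].

INTERFACE

Orientations are given as a rotation vector (axis times angle).
In Python, from rig import r, eyes gives the robot as it stands. The module is installed in compiled form; this text tells all that it offers.
- The arm moves only by the tool carry_out, never from a script. Its argument "targets" is a list of rows, each a list of 3 entries, a list of its own where there are three numbers: the shift along the tool's x, y, z in normalised numbers (1 is 0.6 m), then the turn about the tool's z in normalised numbers (1 is pi rad), then the closure, from -1 (fully open) to 1 (shut). In form: [[[tx, ty, tz], spin, claw], ...]. A call has exactly 10 rows; each row is the pose to reach, as a shift and turn from the pose commanded when the call began, along the tool's axes at that moment; what a row does not reach only later rows make up. A row lasts 1/8 s, in which the tool goes at most 62.5 mm and 10.7 degrees, less where a joint would pass 70% of its speed; a pose out of reach is approached as far as the arm can. Shift and turn numbers lie between -1 and 1, and a call with a number outside is refused. A call with a gripper value outside its range is refused whole. The fingers move at their own pace and stop on an object; "force" is the grip in N (left out, the last holds). Time passes only in rows, so rows that repeat a pose let the fingers close, or fill a call up. It gives the time, the measured TCP pose, the force, the opening and the grip force at its end, in the units of the state.
- r.read_state(): the state, without advancing time (a new reading comes with each control period).
- eyes.capture(name): name is "scene" or "top" or "wrist"; returns the picture (420x560x3 uint8, blue, green, red); there is no depth.
- eyes.calibration(name): a dict with "fx", "fy", "cx", "cy" (pixels), "pose" (4x4, takes a point from camera to world coordinates); the wrist camera has in their place "hand_eye" (4x4, takes a point from camera to tool coordinates, whose origin is the TCP and whose axes are the flange's). Camera axes: x right, y up, looking along -z (the intrinsics and any distortion apply to the point x, -y, -z); pixel columns grow to the right and rows downward; lengths in m; the calibration is good to about 2 mm. The wrist camera is an equidistant fisheye: a pixel r from the principal point sees the ray r / f radians off the axis. A picture is of the moment at which its call begins: read the wrist's pose just before it. calibration takes no time and is no camera call.
- r.finish_job(): hands the job in; it is judged then, once.
Trained networks look in the newest picture that a camera, given by its name, has taken for a name from the list of things; names that differ only in an ending like _2 or _b are one class to them, and where a whole thing is asked for, a point or a joint stands for the part that bears it (a point fixed in the world has none). Each returns a list of dicts, best first, with "p" (0 to 1); they miss things now and then, are a little off and sometimes report something else, mostly with a low value. They report only what shows in the picture. A call takes as long as a camera call.
- eyes.find_in(camera, name): "bbox" ([centre column, centre row, width, height] in pixels, round what is visible of it).
The state is a dict: "time_s": time; "q": joint angles; "qd": joint speeds; "joint_efforts": joint torques, N m; "tcp_pos": TCP position; "eef_rot": TCP orientation; "force": force on the tool from outside, world axes, zero at the start; "moment": the same for the moment, N m; "width": finger opening in m; "finger_force": force on a finger pad.
Only numpy, scipy, OpenCV 4.12 (cv2) and the standard library are available. Lean on these libraries where they do the work, as an engineer would, in place of code of your own. Each camera call takes 0.05 s, during which the arm holds its last target. There are 200 camera calls.

## Working session

There is one attempt and no reset: what is moved stays moved. The work goes in short steps, Python scripts to look and compute and a tool call to move; the robot and the scene stay as the last step left them, time stands still between calls to the robot, and variables do not carry over. Pictures are saved under pics/ and viewed, at most 14 in all, crops included, and the job is handed in when it is done.

Besides the shell and the picture viewer there is one more tool, called after "Call:" as a command line: name --argument value ..., lists and objects as JSON in quotes. carry_out: Moves the arm, as the interface text tells. Its arguments: {"type":"object","properties":{"targets":{"type":"array"},"force":{"type":"number"}},"required":["targets"]}

```bash
mkdir -p pics; python3 - <<'E'
from rig import r, eyes
import cv2,numpy as np
s=r.read_state(); print(s, r.finger_overhang)
for c in ["scene","top","wrist"]:
    cv2.imwrite(f"pics/{c}0.png",eyes.capture(c)); k=eyes.calibration(c); print(c,{a:np.round(b,4).tolist() for a,b in k.items()})
    for n in ["tamper_wood","tamper_black","jigger","bar_timer","rest_wood","rest_black","rest_steel","rest_red","sugar_caddy"]:
        if c!="wrist": print(n,[(np.round(d["bbox"]).tolist(),round(d["p"],2)) for d in eyes.find_in(c,n)[:2]])
E
```

```text
{'time_s': 0.0, 'q': array([ 1.17340920e+00,  4.91591020e-01,  1.55943656e+00,  1.41998855e-05,
        1.09170185e+00, -1.05605378e-01]), 'qd': array([ 5.80390582e-04,  1.09562037e-03, -3.26370651e-04, -3.56837163e-04,
       -1.75982525e-03,  4.36993761e-05]), 'joint_efforts': array([-3.05780559e-03, -6.18444943e+01, -2.61593395e+01, -1.81035998e-04,
        4.01528785e-03,  1.54380285e-06]), 'tcp_pos': array([0.17968663, 0.59840162, 0.24471262]), 'eef_rot': array([-4.56672781e-01, -3.10792493e+00,  1.72437534e-03]), 'force': array([ 0.59976456, -1.39067607,  0.05512116]), 'moment': array([-0.00689837, -0.09168975,  0.01911869]), 'finger_force': 0.0, 'width': 0.08501066607832417} 0.014
scene {'fx': 501.2419, 'fy': 501.2419, 'cx': 280.3063, 'cy': 208.4768, 'pose': [[0.761, 0.2992, -0.5756, -0.2002], [-0.6485, 0.3757, -0.6621, -0.8513], [0.0181, 0.8771, 0.4799, 0.6324], [0.0, 0.0, 0.0, 1.0]]}
tamper_wood [([249.0, 205.0, 22.0, 39.0], 0.96)]
tamper_black [([228.0, 182.0, 24.0, 34.0], 0.63)]
jigger [([381.0, 277.0, 28.0, 44.0], 0.85)]
bar_timer [([279.0, 182.0, 25.0, 17.0], 0.84)]
rest
[... 489 characters left out ...]
61)]
tamper_black [([207.0, 214.0, 26.0, 26.0], 0.86)]
jigger [([313.0, 233.0, 42.0, 41.0], 0.67), ([420.0, 204.0, 22.0, 21.0], 0.56)]
bar_timer [([224.0, 158.0, 30.0, 32.0], 0.9), ([207.0, 215.0, 28.0, 27.0], 0.47)]
rest_wood [([168.0, 165.0, 32.0, 34.0], 0.96)]
rest_black [([147.0, 220.0, 32.0, 31.0], 0.66)]
rest_steel [([372.0, 243.0, 22.0, 25.0], 0.96), ([223.0, 159.0, 25.0, 32.0], 0.48)]
rest_red [([312.0, 234.0, 42.0, 43.0], 0.91)]
sugar_caddy [([198.0, 261.0, 57.0, 32.0], 0.86)]
wrist {'fx': 325.1923, 'fy': 325.1923, 'cx': 277.9936, 'cy': 214.5747, 'hand_eye': [[-0.0004, 0.964, 0.2658, 0.0658], [1.0, 0.0006, -0.0007, -0.0001], [-0.0008, 0.2658, -0.964, -0.1271], [0.0, 0.0, 0.0, 1.0]]}
```

```bash
python3 - <<'E'
import cv2
a=cv2.imread("pics/top0.png");cv2.imwrite("pics/top0c.png",cv2.resize(a[110:300,110:460],(800,434),interpolation=cv2.INTER_CUBIC))
E
```

```text
(no output)
```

View pics/top0c.png

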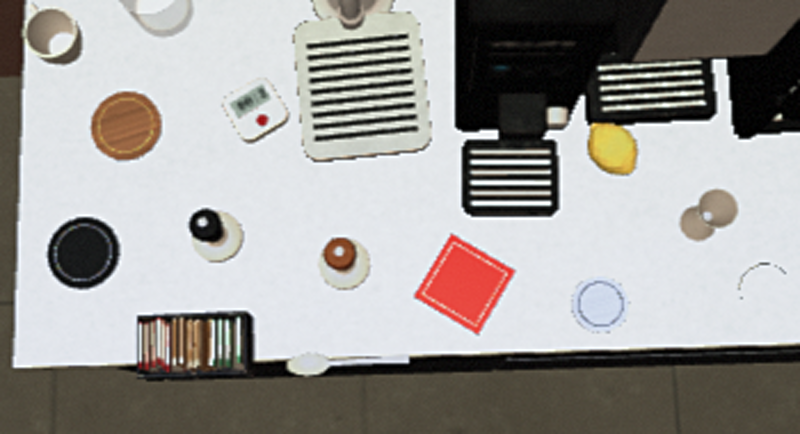

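View pics/scene0.png

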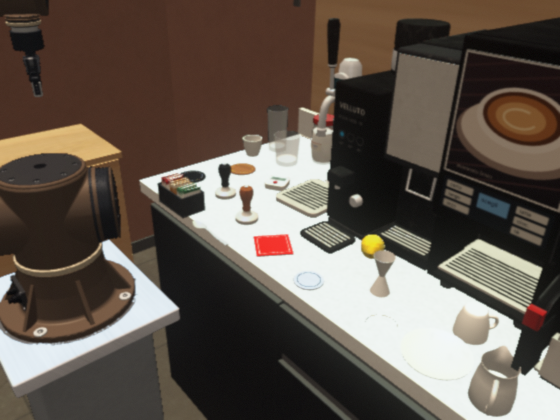

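The top crop shows, in crop pixels: wood rest (126,125), black rest (84,252), red pad (465,284), steel rest (600,304), timer (254,110), black tamper foot (218,236), wood tamper foot (344,263), jigger top (717,208) and base (698,222).

```bash
cat > h.py <<'E'
import numpy as np, cv2
from scipy.spatial.transform import Rotation as R
from rig import r, eyes
def T(s):
    M=np.eye(4); M[:3,:3]=R.from_rotvec(s["eef_rot"]).as_matrix(); M[:3,3]=s["tcp_pos"]; return M
def cam(c,s=None):
    k=eyes.calibration(c)
    return k, (T(s)@k["hand_eye"] if c=="wrist" else k["pose"])
def px2w(kP,u,v,z,c):
    k,P=kP; a=np.array([(u-k["cx"])/k["fx"],(v-k["cy"])/k["fy"]])
    if c=="wrist":
        t=np.linalg.norm(a)+1e-12; d=np.r_[np.sin(t)*a[0]/t,-np.sin(t)*a[1]/t,-np.cos(t)]
    else: d=np.r_[a[0],-a[1],-1]
    d=P[:3,:3]@d; o=P[:3,3]; return o+d*(z-o[2])/d[2]
def w2px(kP,p,c):
    k,P=kP; q=P[:3,:3].T@(np.asarray(p,float)-P[:3,3]); x,y,z=q[0],-q[1],-q[2]
    if c=="wrist":
        rr=np.hypot(x,y)+1e-12; t=np.arctan2(rr,z); a=t*np.array([x,y])/rr
    else: a=np.array([x,y])/z
    return np.array([k["cx"]+k["fx"]*a[0],k["cy"]+k["fy"]*a[1]])
def ortho(img,kP,c,x,y,z,half=.08,res=.0005):
    "metric view of plane z: up = +x, left = +y; centre (x,y)"
    n=int(2*half/res); g=np.array([[w2px(kP,(x+half-i*res,y+half-j*res,z),c) for j in range(0,n+1,8)] for i in range(0,n+1,8)],np.float32)
    m=cv2.resize(g,None,fx=8,fy=8,interpolation=cv2.INTER_LINEAR)  # half-pixel aligned: sample i at (i+.5)*8-.5
    return cv2.remap(img,m[...,0],m[...,1],cv2.INTER_LINEAR)
def delta(s,p,ang=None):
    "shift in tool axes from commanded/measured pose to world point p"
    return R.from_rotvec(s["eef_rot"]).inv().apply(np.asarray(p)-s["tcp_pos"])
E
python3 - <<'E'
from h import *
kP=cam("top")
f=2.2857
for n,(x,y,z) in dict(rw=(126,125,.004),rb=(84,252,.004),rr=(465,284,.004),rs=(600,304,.004),timer=(254,110,.018),tb=(218,236,.018),tbtop=(206,224,.085),tw=(344,263,.018),twtop=(340,252,.085),jt=(717,208,.086),jb=(698,222,0),spoon=(310,364,.0),cad=(195,342,.074),
 r1=(453,236,.004),r2=(515,270,.004),r3=(477,333,.004),r4=(415,297,.004),t1=(223,100,.018),t2=(266,80,.018),t3=(287,120,.018),t4=(245,141,.018)).items():
    print(n,np.round(px2w(kP,110+x/f,110+y/f,z,"top"),3), [round(float(v)) for v in w2px(cam("scene"),px2w(kP,110+x/f,110+y/f,z,"top"),"scene")])
s=r.read_state(); print(R.from_rotvec(s["eef_rot"]).as_matrix().round(3))
E
```

```text
rw [0.627 0.283 0.004] [242, 168]
rb [0.478 0.329 0.004] [192, 176]
rr [ 0.427 -0.105  0.004] [273, 244]
rs [ 0.4   -0.254  0.004] [308, 279]
timer [0.636 0.131 0.018] [276, 180]
tb [0.489 0.172 0.018] [225, 189]
tbtop [0.49  0.173 0.085] [225, 167]
tw [0.454 0.03  0.018] [246, 213]
twtop [0.455 0.03  0.085] [246, 189]
jt [ 0.489 -0.37   0.086] [384, 256]
jb [ 0.49  -0.372  0.   ] [380, 291]
spoon [0.343 0.072 0.   ] [200, 227]
cad [0.365 0.187 0.074] [181, 181]
r1 [ 0.483 -0.093  0.004] [287, 234]
r2 [ 0.442 -0.162  0.004] [294, 253]
r3 [ 0.372 -0.116  0.004] [257, 255]
r4 [ 0.415 -0.048  0.004] [253, 236]
t1 [0.649 0.167 0.018] [272, 175]
t2 [0.671 0.116 0.018] [289, 179]
t3 [0.622 0.093 0.018] [281, 186]
t4 [0.599 0.141 0.018] [264, 183]
[[-0.958  0.288  0.   ]
 [ 0.288  0.958  0.   ]
 [-0.     0.    -1.   ]]
```

View pics/wrist0.png

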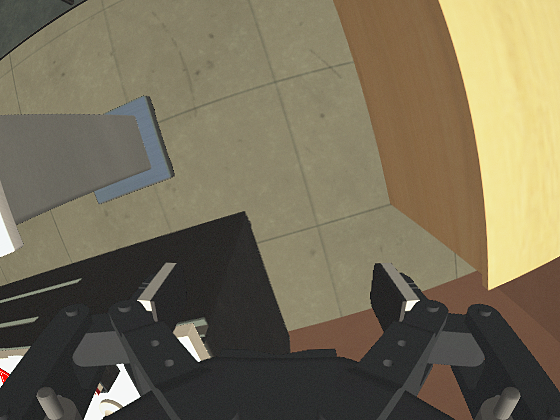

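Careful with the scale: shifts go in shares of 0.6 m and turns go in shares of pi rad. That gives: -0.465 m / 0.6 = -0.775, -0.372 m / 0.6 = -0.62.

Call:
carry_out --targets '[[[-0.0717,-0.0783,0],0,-1],[[-0.1433,-0.155,0],0,-1],[[-0.215,-0.2333,0],0,-1],[[-0.2867,-0.31,0],0,-1],[[-0.3583,-0.3883,0],0,-1],[[-0.43,-0.465,0],0,-1],[[-0.5017,-0.5433,0],0,-1],[[-0.5733,-0.62,0],0,-1],[[-0.645,-0.6983,0],0,-1],[[-0.7117,-0.775,0],0,-1]]'

```text
time_s: 2.3
tcp_pos: [0.453, 0.0341, 0.2456]
eef_rot: [0.457, 3.107, 0.0]
force: [1.2, 0.7, 0.0]
width: 0.0854
finger_force: 0.0
```

```bash
python3 - <<'E'
from h import *
s=r.read_state(); print(s["time_s"],s["tcp_pos"],s["q"],np.abs(s["qd"]).max())
s=r.read_state();im=eyes.capture("wrist"); cv2.imwrite("pics/w1.png",im); print(s["tcp_pos"])
s=r.read_state();print(s["tcp_pos"])
for n in ["tamper_wood","tamper_black","rest_red"]: print(n,[(np.round(d["bbox"]).tolist(),round(d["p"],2)) for d in eyes.find_in("wrist",n)[:2]])
E
```

```text
2.3 [0.45304887 0.0341111  0.24557747] [-7.04940645e-02  2.48283090e-01  1.95828092e+00  1.91777660e-04
  9.34132707e-01 -1.34940833e+00] 1.0270314195443146
[0.45304887 0.0341111  0.24557747]
[0.45590308 0.028894   0.24555853]
tamper_wood [([276.0, 193.0, 48.0, 58.0], 0.94), ([28.0, 298.0, 55.0, 48.0], 0.23)]
tamper_black [([410.0, 186.0, 67.0, 56.0], 0.62)]
rest_red [([167.0, 199.0, 72.0, 77.0], 0.77)]
```

View pics/w1.png

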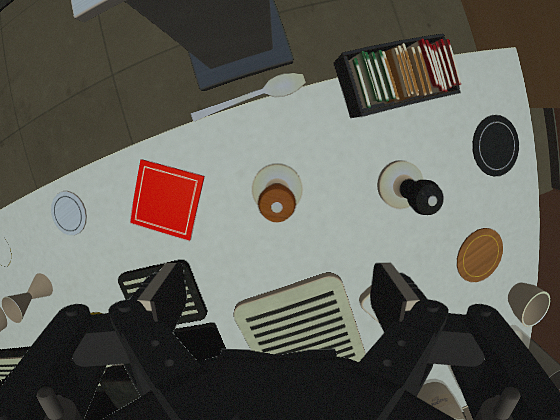

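The wrist picture shows the wood tamper at (277,193), red pad (167,200), steel rest (68,212), black tamper foot (400,184), black rest (495,145), wood rest (480,255), and jigger (28,297).

```bash
cat >> h.py <<'E'
def shot(name):
    s=r.read_state(); im=eyes.capture("wrist"); cv2.imwrite(f"pics/{name}.png",im)
    print("t",s["time_s"],"tcp",s["tcp_pos"].round(4),"qd",np.abs(s["qd"]).max().round(3),"q6",s["q"][5].round(2)); return s,im
def grid(im,kP,items,name):
    "items: (x,y,z); 2x enlarged metric tiles with a centre cross; tile 0.11 m -> 260 px"
    t=[]
    for x,y,z in items:
        o=ortho(im,kP,"wrist",x,y,z,.056,.0005)[:225,:225]
        o=cv2.resize(o,(260,260)); 
        t.append(o)
    while len(t)%3 and len(t)>3: t.append(np.zeros_like(t[0]))
    rows=[np.hstack(t[i:i+3]) for i in range(0,len(t),3)]
    cv2.imwrite(f"pics/{name}.png",np.vstack(rows))
def blob(im,kP,x,y,z,lo,hi,half=.06,res=.0005):
    "HSV-range largest blob near (x,y) in plane z -> world centre of hull, minAreaRect"
    o=ortho(im,kP,"wrist",x,y,z,half,res); m=cv2.inRange(cv2.cvtColor(o,cv2.COLOR_BGR2HSV),np.array(lo),np.array(hi))
    m=cv2.morphologyEx(m,cv2.MORPH_CLOSE,np.ones((9,9)))
    cs=cv2.findContours(m,cv2.RETR_EXTERNAL,cv2.CHAIN_APPROX_NONE)[0]
    if not cs: return None
    c=max(cs,key=cv2.contourArea); h=cv2.convexHull(c); (u,v),(w,hh),a=cv2.minAreaRect(h); (eu,ev),(ew,eh),_=cv2.fitEllipse(h)
    W=lambda u,v:(round(x+half-v*res,4),round(y+half-u*res,4))
    return dict(rect=W(u,v),size=(round(w*res,4),round(hh*res,4)),ang=round(a,1),ell=W(eu,ev),esize=(round(ew*res,4),round(eh*res,4)))
E
python3 - <<'E'
from h import *
s,im=shot("w2"); kP=cam("wrist",s)
hsv=cv2.cvtColor(im,cv2.COLOR_BGR2HSV)
for n,p in dict(red=(185,200),wood=(470,250),black=(505,150),steel=(60,205),foot=(262,180),top=(230,180),handle=(270,200),blackh=(430,185)).items(): print(n,hsv[p[1],p[0]])
print("red",blob(im,kP,.427,-.105,.004,(0,120,60),(8,255,255)))
print("wood",blob(im,kP,.627,.283,.004,(5,80,40),(25,255,255)))
print("black",blob(im,kP,.478,.329,.004,(0,0,0),(180,255,70)))
print("steel",blob(im,kP,.40,-.254,.004,(95,30,80),(125,255,255)))
for z in (.06,.085): print("handle",z,blob(im,kP,.454,.03,z,(0,100,20),(20,255,255)))
grid(im,kP,[(.454,.03,.018),(.489,.172,.018),(.427,-.105,.004),(.40,-.254,.004),(.478,.329,.004),(.627,.283,.004)],"g2")
E
```

```text
t 2.5 tcp [0.4524 0.0352 0.2451] qd 0.051 q6 -1.34
red [  4 240 190]
wood [ 16 162 123]
black [105  16  31]
steel [101  32 176]
foot [ 46  21 158]
top [ 69  14 180]
handle [ 14 188 114]
blackh [50 39 39]
red {'rect': (0.4294, -0.1043), 'size': (0.0841, 0.0851), 'ang': 32.8, 'ell': (0.4314, -0.1039), 'esize': (0.1066, 0.1225)}
wood {'rect': (0.6267, 0.2808), 'size': (0.0841, 0.0823), 'ang': 50.2, 'ell': (0.6268, 0.2808), 'esize': (0.0827, 0.0845)}
black {'rect': (0.4783, 0.3274), 'size': (0.0831, 0.0827), 'ang': 55.0, 'ell': (0.4784, 0.3273), 'esize': (0.0823, 0.0843)}
steel {'rect': (0.4006, -0.254), 'size': (0.0605, 0.06), 'ang': 33.0, 'ell': (0.4006, -0.254), 'esize': (0.0607, 0.0609)}
handle 0.06 {'rect': (0.4593, 0.0285), 'size': (0.0371, 0.037), 'ang': 66.0, 'ell': (0.459, 0.0286), 'esize': (0.0365, 0.0391)}
handle 0.085 {'rect': (0.4535, 0.0303), 'size': (0.0343, 0.0338), 'ang': 71.6, 'ell': (0.4534, 0.0305), 'esize': (0.0335, 0.0359)}
```

View pics/g2.png

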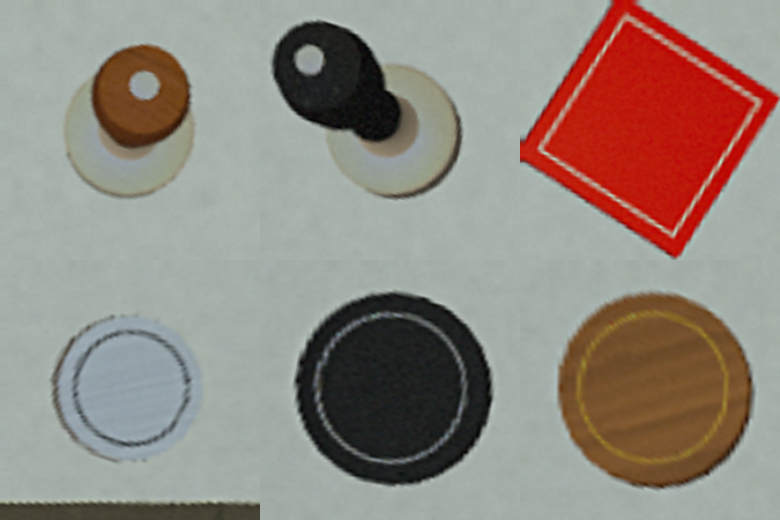

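```bash
sed -i 's/-v\*res,4),round(y+half-u\*res/-(v-3.5)*res,4),round(y+half-(u-3.5)*res/' h.py; python3 - <<'E'
from h import *
for i in range(4):
    s,im=shot("w3"); kP=cam("wrist",s)
    print("red",blob(im,kP,.427,-.105,.004,(0,120,60),(8,255,255))["rect"],"handle",blob(im,kP,.454,.03,.08,(0,100,20),(20,255,255))["ell"])
E
```

```text
t 2.55 tcp [0.4521 0.0362 0.2452] qd 0.033 q6 -1.34
red (0.4311, -0.1026) handle (0.4563, 0.0318)
t 2.6 tcp [0.4519 0.0368 0.2453] qd 0.021 q6 -1.34
red (0.4313, -0.1025) handle (0.4562, 0.0318)
t 2.65 tcp [0.4519 0.0371 0.2453] qd 0.01 q6 -1.34
red (0.4312, -0.1025) handle (0.4563, 0.0319)
t 2.7 tcp [0.4519 0.0373 0.2454] qd 0.004 q6 -1.34
red (0.4311, -0.1028) handle (0.4562, 0.0319)
```

To row units: 0.185 m / 0.6 = 0.3083, 0.085 m / 0.6 = 0.1417.

Call:
carry_out --targets '[[[-0.0067,-0.0067,0.0667],0,-1],[[-0.0067,-0.0067,0.1417],0,-1],[[-0.0067,-0.0067,0.2167],0,-1],[[-0.0067,-0.0067,0.275],0,-1],[[-0.0067,-0.0067,0.3083],0,-1],[[-0.0067,-0.0067,0.3083],0,-1],[[-0.0067,-0.0067,0.3083],0,-0.5],[[-0.0067,-0.0067,0.3083],0,0],[[-0.0067,-0.0067,0.3083],0,1],[[-0.0067,-0.0067,0.3083],0,1]]' --force 60

```text
time_s: 4.0
tcp_pos: [0.4555, 0.0313, 0.0613]
eef_rot: [0.457, 3.106, 0.001]
force: [-0.6, 2.6, 9.7]
width: 0.0334
finger_force: 58.5
```

Call:
carry_out --targets '[[[0,0,0],0,1],[[0,0,0],0,1],[[0,0,0],0,1],[[0,0,-0.0167],0,1],[[0,0,-0.05],0,1],[[0,0,-0.1],0,1],[[0,0,-0.15],0,1],[[0,0,-0.1917],0,1],[[0,0,-0.2167],0,1],[[0,0,-0.2167],0,1]]'

```text
time_s: 5.25
tcp_pos: [0.4551, 0.0312, 0.1914]
eef_rot: [0.456, 3.106, 0.0]
force: [-0.7, 0.3, -3.6]
width: 0.0329
finger_force: 59.9
```

```bash
python3 - <<'E'
from h import *
s,im=shot("w4"); print(s["width"],s["finger_force"],s["force"],R.from_rotvec(s["eef_rot"]).as_matrix().round(4).tolist())
print("delta to wood rest", delta(s,(.6285,.2826,s["tcp_pos"][2])).round(4))
E
```

```text
t 5.25 tcp [0.4551 0.0312 0.1914] qd 0.031 q6 -1.36
0.032865761890262295 59.92837040685117 [-0.68919692  0.25906751 -3.56292468] [[-0.9577, 0.2877, 0.0022], [0.2877, 0.9577, -0.0001], [-0.0021, 0.0005, -1.0]]
delta to wood rest [-0.0937  0.2907  0.0004]
```

View pics/w4.png

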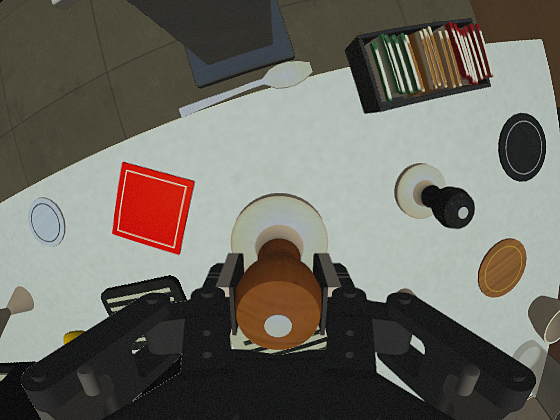

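To row units: 0.291 m / 0.6 = 0.485, -0.094 m / 0.6 = -0.1567.

Call:
carry_out --targets '[[[-0.0083,0.0267,0],0,1],[[-0.025,0.0783,0],0,1],[[-0.05,0.1533,0],0,1],[[-0.075,0.23,0],0,1],[[-0.1,0.3067,0],0,1],[[-0.1217,0.3767,0],0,1],[[-0.1383,0.43,0],0,1],[[-0.15,0.465,0],0,1],[[-0.1567,0.485,0],0,1],[[-0.1567,0.485,0],0,1]]'

```text
time_s: 6.55
tcp_pos: [0.6286, 0.2835, 0.1892]
eef_rot: [-0.455, -3.107, 0.001]
force: [-0.3, -0.3, -3.3]
width: 0.0324
finger_force: 60.1
```

```bash
cat >> h.py <<'E'
def circ(kP,pts,z,rad):
    from scipy.optimize import least_squares
    P=np.array([px2w(kP,u,v,z,"wrist")[:2] for u,v in pts]); f=least_squares(lambda c:np.hypot(*(P-c).T)-rad,P.mean(0)+np.array([.01,0]))
    return f.x.round(4), (f.fun*1000).round(1)
E
python3 - <<'E'
from h import *
import json
r.read_state(); eyes.capture("wrist")
s,im=shot("w5"); kP=cam("wrist",s)
z=s["tcp_pos"][2]-.061+.018
c,e=circ(kP,[(231,240),(328,240),(279,194),(245,206),(313,206)],z,.029); print("foot",c,e,"in tool",delta(s,(*c,z)).round(4))
print("wood",blob(im,kP,.627,.283,.004,(5,80,40),(25,255,255),half=.055))
print("black",blob(im,kP,.478,.329,.004,(0,0,0),(180,255,70)))
E
```

```text
t 6.6 tcp [0.6284 0.2829 0.1896] qd 0.016 q6 -0.95
foot [0.6274 0.2839] [-1.8 -1.6  0.2  0.3 -0. ] in tool [0.0012 0.0007 0.043 ]
wood {'rect': (0.6174, 0.2881), 'size': (0.0823, 0.0568), 'ang': 17.5, 'ell': (0.6294, 0.2843), 'esize': (0.0818, 0.0822)}
black {'rect': (0.4695, 0.3327), 'size': (0.1065, 0.116), 'ang': 90.0, 'ell': (0.4227, 0.3333), 'esize': (0.1171, 0.2006)}
```

View pics/w5.png

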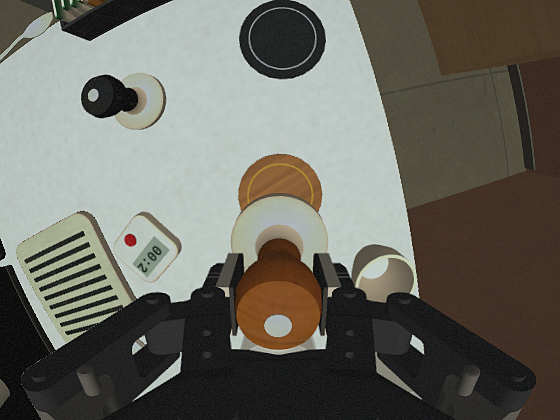

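To row units: 0.1245 m / 0.6 = 0.2075, 0.123 m / 0.6 = 0.205.

Call:
carry_out --targets '[[[-0.0017,0,0.0333],0,1],[[-0.0025,0,0.0833],0,1],[[-0.0025,0,0.1333],0,1],[[-0.0025,0,0.1667],0,1],[[-0.0025,0,0.1833],0,1],[[-0.0025,0,0.1933],0,1],[[-0.0025,0,0.2],0,1],[[-0.0025,0,0.205],0,1],[[-0.0025,0,0.2075],0,1],[[-0.0025,0,0.2075],0,1]]'

```text
time_s: 7.9
tcp_pos: [0.6303, 0.2825, 0.066]
eef_rot: [0.457, 3.108, 0.0]
force: [0.4, 0.2, -2.7]
width: 0.0328
finger_force: 60.1
```

```bash
python3 - <<'E'
from h import *
s,im=shot("w6"); kP=cam("wrist",s); print(s["force"])
# crop of foot + rest, wide
cv2.imwrite("pics/w6c.png",cv2.resize(im[100:320,180:380],None,fx=2.7,fy=2.7))
E
```

```text
t 7.9 tcp [0.6303 0.2825 0.066 ] qd 0.002 q6 -0.95
[ 0.37050828  0.21182052 -2.66061084]
```

View pics/w6c.png

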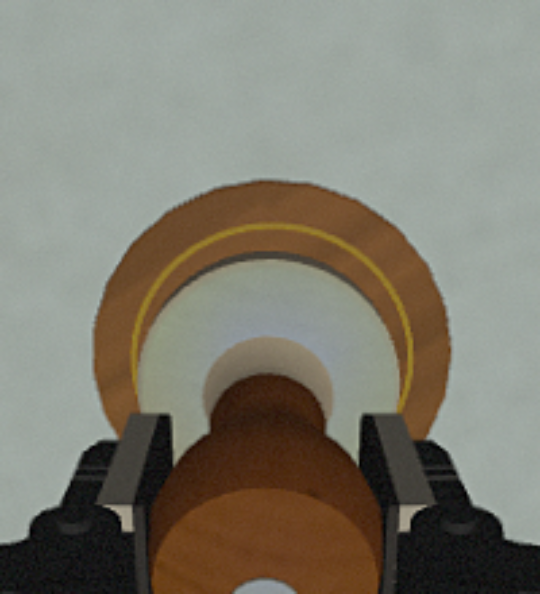

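```bash
python3 - <<'E'
from h import *
s=r.read_state(); kP=cam("wrist",s); o=lambda L:[(180+u/2.7,100+v/2.7) for u,v in L]
for n,L,z,rad in [("foot",[(138,380),(400,380),(268,260),(180,300),(355,300)],.023,.029),("rest",[(94,350),(450,350),(272,181),(130,255),(411,250)],.004,.042),("ring",[(132,350),(412,350),(272,226)],.004,.032)]:
    c,e=circ(kP,o(L),z,rad); print(n,c,e,delta(s,(*c,z)).round(4))
E
```

```text
foot [0.6318 0.2829] [-1.4 -1.2  1.5 -0.5 -0.8] [-0.0013  0.0008  0.043 ]
rest [0.6313 0.284 ] [-0.8 -0.9  1.  -0.6 -0.6] [-0.0005  0.0017  0.062 ]
ring [0.6302 0.2843] [ 0.2  0.2 -0. ] [0.0006 0.0017 0.062 ]
```

Call:
carry_out --targets '[[[0.002,0.0017,0],0,1],[[0.002,0.0017,0.0017],0,1],[[0.002,0.0017,0.0017],0,0.3],[[0.002,0.0017,0.0017],0,-0.2],[[0.002,0.0017,0.0017],0,-1],[[0.002,0.0017,0.0017],0,-1],[[0.002,0.0017,-0.0333],0,-1],[[0.002,0.0017,-0.1],0,-1],[[0.002,0.0017,-0.1833],0,-1],[[0.002,0.0017,-0.25],0,-1]]'

```text
time_s: 9.2
tcp_pos: [0.6295, 0.2838, 0.2197]
eef_rot: [0.456, 3.106, 0.002]
force: [-0.1, 0.0, -0.7]
width: 0.0853
finger_force: 0.0
```

```bash
python3 - <<'E'
from h import *
for _ in range(4): eyes.capture("wrist")
s,im=shot("w7"); kP=cam("wrist",s)
print("black",blob(im,kP,.478,.329,.004,(0,0,0),(180,255,70)), blob(im,kP,.49,.172,.08,(0,0,0),(180,255,70)))
print("delta tb",delta(s,(.49,.172,.06)).round(4))
cv2.imwrite("pics/w7c.png",np.hstack([cv2.resize(im[:340,60:460],None,fx=1.2,fy=1.2)]+[cv2.resize(ortho(im,kP,"wrist",a,b,z,.06),(204,408//2)) for a,b,z in [(.6302,.284,.022)]][:0]))
grid(im,kP,[(.6302,.284,.004),(.6302,.284,.022),(.49,.172,.018)],"g7")
E
```

```text
t 9.4 tcp [0.6293 0.2838 0.2176] qd 0.036 q6 -0.95
black {'rect': (0.4816, 0.331), 'size': (0.0821, 0.0819), 'ang': 71.6, 'ell': (0.4815, 0.3311), 'esize': (0.0821, 0.0826)} {'rect': (0.4979, 0.1807), 'size': (0.0501, 0.0349), 'ang': 51.3, 'ell': (0.4964, 0.1814), 'esize': (0.0344, 0.0521)}
delta tb [ 0.1016 -0.1473  0.1572]
```

View pics/g7.png

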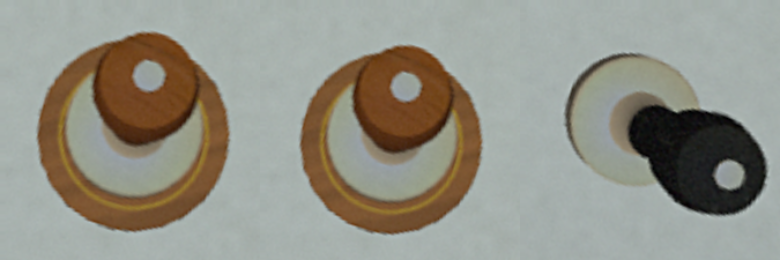

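```bash
python3 - <<'E'
from h import *
a=cv2.imread("pics/top0.png"); b=eyes.capture("top"); cv2.imwrite("pics/top1.png",b)
print("top",[(np.round(d["bbox"],1).tolist(),round(d["p"],2)) for d in eyes.find_in("top","tamper_black")[:2]])
d=cv2.absdiff(a,b).max(2)[195:240,185:235]; print(d.max(),(d>40).sum())
s=r.read_state(); kP=cam("wrist",s); print(s["tcp_pos"])
im=cv2.imread("pics/w7.png"); kP=cam("wrist",s)
for p in [(.49,.172,.018),(.496,.181,.018),(.4783,.327,.004)]: print(w2px(kP,p,"wrist").round())
cv2.imwrite("pics/w7c.png",cv2.resize(im[:300,:420],(800,571)))
E
```

```text
top [([205.7, 214.5, 25.0, 22.2], 0.72)]
23 0
[0.62892966 0.28357884 0.21500427]
[137. 100.]
[146. 102.]
[276.  42.]
```

View pics/w7c.png

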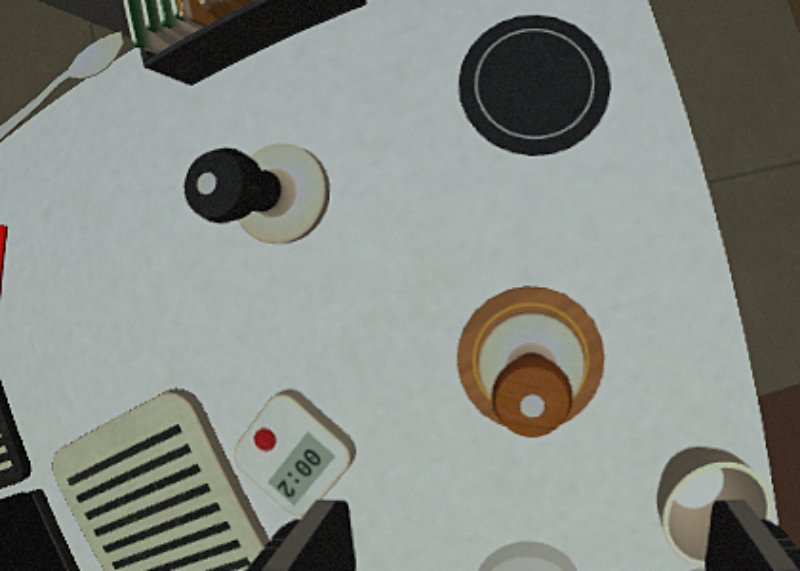

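```bash
python3 - <<'E'
from h import *
s=r.read_state(); M=R.from_rotvec(s["eef_rot"]).as_rotvec()
def at(t): return cam("wrist",dict(eef_rot=s["eef_rot"],tcp_pos=np.array(t)))
f=1.905
for n,t,(u,v),z in [("w1 tb",(.453,.0341,.2456),(400.5,184.5),.018),("w5 tb",(.6284,.2829,.1896),(137.5,101),.018),("w7 tb",(.6293,.2838,.2165),(284/f,193.5/f),.018),
  ("w5 timer",(.6284,.2829,.1896),(147,247),.018),("w7 timer",(.6293,.2838,.2165),(295/f,447/f),.018),("w5 rb",(.6284,.2829,.1896),(282,39),.004),("w7 rb",(.6293,.2838,.2165),(534.5/f,85/f),.004)]:
    print(n,px2w(at(t),u,v,z,"wrist").round(4))
E
```

```text
w1 tb [0.4896 0.1715 0.018 ]
w5 tb [0.4966 0.1814 0.018 ]
w7 tb [0.497  0.1838 0.018 ]
w5 timer [0.6382 0.1374 0.018 ]
w7 timer [0.6347 0.1391 0.018 ]
w5 rb [0.483  0.3305 0.004 ]
w7 rb [0.4824 0.3307 0.004 ]
```

To row units: -0.142 m / 0.6 = -0.2367, -0.107 m / 0.6 = -0.1783.

Call:
carry_out --targets '[[[0.0417,-0.06,0],0,-1],[[0.0833,-0.1183,0],0,-1],[[0.125,-0.1783,0],0,-1],[[0.1667,-0.2367,0],0,-1],[[0.1667,-0.2367,0],0,-1],[[0.1667,-0.2367,0],0,-1],[[0.1667,-0.2367,0],0,-1],[[0.1667,-0.2367,0],0,-1],[[0.1667,-0.2367,0],0,-1],[[0.1667,-0.2367,0],0,-1]]'

```text
time_s: 10.8
tcp_pos: [0.4928, 0.1766, 0.2157]
eef_rot: [-0.457, -3.108, -0.0]
force: [-0.1, 0.2, -0.3]
width: 0.0854
finger_force: 0.0
```

```bash
python3 - <<'E'
from h import *
s,im=shot("w8"); kP=cam("wrist",s)
for z in (.07,.085):print("handle",blob(im,kP,.493,.177,z,(0,0,0),(180,255,75)))
print("rb",blob(im,kP,.481,.33,.004,(0,0,0),(180,255,70)))
# foot: white-ish / edges in metric view
o=ortho(im,kP,"wrist",.493,.177,.018,.056); g=cv2.medianBlur(cv2.cvtColor(o,cv2.COLOR_BGR2GRAY),5)
c=cv2.HoughCircles(g,cv2.HOUGH_GRADIENT,1,20,param1=60,param2=12,minRadius=55,maxRadius=61)
if c is not None:
  for u,v,q in c[0][:3]: print("foot",.493+.056-(v-3.5)*.0005,.177+.056-(u-3.5)*.0005,q*.0005)
E
```

```text
t 10.8 tcp [0.4928 0.1766 0.2157] qd 0.003 q6 -1.06
handle {'rect': (0.495, 0.1756), 'size': (0.0362, 0.0362), 'ang': 63.4, 'ell': (0.4948, 0.1757), 'esize': (0.0359, 0.0381)}
handle {'rect': (0.4914, 0.1767), 'size': (0.0342, 0.0342), 'ang': 63.4, 'ell': (0.4912, 0.1768), 'esize': (0.0339, 0.0361)}
rb {'rect': (0.4802, 0.3301), 'size': (0.0824, 0.0821), 'ang': 56.3, 'ell': (0.4803, 0.3301), 'esize': (0.0823, 0.0832)}
foot 0.49100003 0.17699999 0.0283
foot 0.503 0.166 0.028850002
```

Call:
carry_out --targets '[[[0.0013,0,0.0667],0,-1],[[0.0013,0,0.1417],0,-1],[[0.0013,0,0.2083],0,-1],[[0.0013,0,0.2467],0,-1],[[0.0013,0,0.2592],0,-1],[[0.0013,0,0.2592],0,-1],[[0.0013,0,0.2592],0,-0.5],[[0.0013,0,0.2592],0,0],[[0.0013,0,0.2592],0,1],[[0.0013,0,0.2592],0,1]]' --force 60

```text
time_s: 12.1
tcp_pos: [0.4922, 0.1767, 0.0611]
eef_rot: [0.456, 3.107, 0.001]
force: [-1.2, -2.2, 7.9]
width: 0.0331
finger_force: 58.7
```

To row units: -0.1 m / 0.6 = -0.1667, -0.085 m / 0.6 = -0.1417.

Call:
carry_out --targets '[[[0,0,0],0,1],[[0,0,0],0,1],[[0,0,0],0,1],[[0,0,-0.0167],0,1],[[0,0,-0.05],0,1],[[0,0,-0.1],0,1],[[0,0,-0.1417],0,1],[[0,0,-0.1667],0,1],[[0,0,-0.1667],0,1],[[0,0,-0.1667],0,1]]'

```text
time_s: 13.35
tcp_pos: [0.4916, 0.1767, 0.1596]
eef_rot: [-0.457, -3.107, 0.0]
force: [-0.5, -0.5, -1.5]
width: 0.0333
finger_force: 59.8
```

```bash
python3 - <<'E'
from h import *
s,im=shot("w9"); print(s["width"],s["force"])
print("delta to black rest", delta(s,(.481,.332,s["tcp_pos"][2])).round(4))
E
```

```text
t 13.35 tcp [0.4916 0.1767 0.1596] qd 0.009 q6 -1.06
0.033271748444667966 [-0.54338357 -0.54769576 -1.47430195]
delta to black rest [ 0.0548  0.1457 -0.    ]
```

To row units: 0.146 m / 0.6 = 0.2433, 0.033 m / 0.6 = 0.055.

Call:
carry_out --targets '[[[0.0067,0.0167,0],0,1],[[0.0183,0.05,0],0,1],[[0.0367,0.0967,0],0,1],[[0.055,0.1467,0],0,1],[[0.0733,0.1967,0],0,1],[[0.085,0.2283,0],0,1],[[0.0917,0.2433,0.0167],0,1],[[0.0917,0.2433,0.0667],0,1],[[0.0917,0.2433,0.1083],0,1],[[0.0917,0.2433,0.125],0,1]]'

```text
time_s: 14.65
tcp_pos: [0.4807, 0.3316, 0.0835]
eef_rot: [-0.457, -3.106, 0.003]
force: [0.0, 0.2, -1.8]
width: 0.033
finger_force: 59.9
```

```bash
python3 - <<'E'
from h import *
eyes.capture("wrist");eyes.capture("wrist")
s,im=shot("w10")
cv2.imwrite("pics/w10c.png",cv2.resize(im[80:320,170:390],None,fx=2.5,fy=2.5))
E
```

```text
t 14.75 tcp [0.481  0.3319 0.0842] qd 0.029 q6 -0.79
```

View pics/w10c.png

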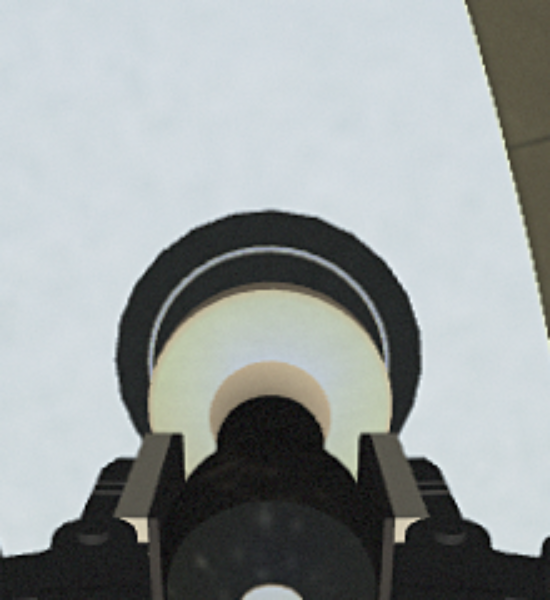

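```bash
python3 - <<'E'
from h import *
s=r.read_state(); print(s["tcp_pos"]); kP=cam("wrist",s); o=lambda L:[(170+u/2.5,80+v/2.5) for u,v in L]
z=s["tcp_pos"][2]-.061+.018
for n,L,z,rad in [("foot",[(149,400),(391,400),(270,290),(195,322),(345,322)],z,.029),("rest",[(116,360),(421,360),(269,211)],.004,.042),("ring",[(149,365),(388,365),(269,247)],.004,.032)]:
    c,e=circ(kP,o(L),z,rad); print(n,c,e,delta(s,(*c,z)).round(4))
E
```

```text
[0.4813692  0.33217031 0.08518283]
foot [0.4825 0.3318] [-1.4 -1.4  1.4 -0.5 -0.5] [-0.0012 -0.      0.043 ]
rest [0.4814 0.3317] [-0.6 -0.6  0.1] [-0.0002 -0.0004  0.0812]
ring [0.4808 0.3319] [0.3 0.3 0. ] [ 0.0004 -0.0004  0.0812]
```

To row units: 0.0203 m / 0.6 = 0.0338, 0.0013 m / 0.6 = 0.0022.

Call:
carry_out --targets '[[[0.0022,-0.0005,0.0083],0,1],[[0.0022,-0.0005,0.0217],0,1],[[0.0022,-0.0005,0.03],0,1],[[0.0022,-0.0005,0.0338],0,1],[[0.0022,-0.0005,0.0338],0,1],[[0.0022,-0.0005,0.0338],0,0.3],[[0.0022,-0.0005,0.0338],0,-0.2],[[0.0022,-0.0005,0.0338],0,-1],[[0.0022,-0.0005,0.0338],0,-1],[[0.0022,-0.0005,0.0338],0,-1]]'

```text
time_s: 16.05
tcp_pos: [0.48, 0.3325, 0.065]
eef_rot: [0.457, 3.108, 0.0]
force: [0.1, 0.8, 0.4]
width: 0.0854
finger_force: 0.0
```

To row units: -0.15 m / 0.6 = -0.25, -0.11 m / 0.6 = -0.1833.

Call:
carry_out --targets '[[[0,0,-0.0333],0,-1],[[0,0,-0.1],0,-1],[[0,0,-0.1833],0,-1],[[0,0,-0.25],0,-1],[[0,0,-0.25],0,-1],[[0,0,-0.25],0,-1],[[0,0,-0.25],0,-1],[[0,0,-0.25],0,-1],[[0,0,-0.25],0,-1],[[0,0,-0.25],0,-1]]'

```text
time_s: 17.3
tcp_pos: [0.4799, 0.3325, 0.2148]
eef_rot: [-0.457, -3.108, 0.0]
force: [0.6, 1.0, -0.3]
width: 0.0855
finger_force: 0.0
```

```bash
python3 - <<'E'
from h import *
s,im=shot("w11"); kP=cam("wrist",s)
print("rb",blob(im,kP,.481,.332,.004,(0,0,0),(180,255,75)))
hsv=cv2.cvtColor(ortho(im,kP,"wrist",.481,.332,.022,.056),cv2.COLOR_BGR2HSV)
m=(hsv[...,2]>100).astype(np.uint8); n,l,st,ce=cv2.connectedComponentsWithStats(m)
W=lambda u,v:(round(.481+.056-(v-3.5)*.0005,4),round(.332+.056-(u-3.5)*.0005,4))
for x,y,w,h,a in st[1:]:
    if 1500<a<15000: print("foot: y-mid",W(x+w/2,0)[1],"w",w*.0005,"bottom x -> centre",W(0,y+h)[0]+.029, "top->",W(0,y)[0]-.029,a)
print(delta(s,(.489,-.37,s["tcp_pos"][2])).round(4))
E
```

```text
t 17.3 tcp [0.4799 0.3325 0.2148] qd 0.003 q6 -0.79
rb {'rect': (0.4802, 0.3315), 'size': (0.0817, 0.0817), 'ang': 56.3, 'ell': (0.481, 0.3311), 'esize': (0.0812, 0.085)}
foot: y-mid 0.3322 w 0.062 bottom x -> centre 0.4748 top-> 0.4738 6409
[-2.108e-01 -6.702e-01  1.000e-04]
```

```bash
cat >> h.py <<'E'
def arcs(im,kP,x,y,z,thr,rad,half=.056,res=.0005,k=9,inv=False):
    "robust fixed-radius circle fit to the outline of the bright (inv: dark) region near (x,y)"
    from scipy.optimize import least_squares
    g=cv2.cvtColor(ortho(im,kP,"wrist",x,y,z,half,res),cv2.COLOR_BGR2GRAY); m=((g<thr) if inv else (g>thr)).astype(np.uint8)
    m=cv2.morphologyEx(m,cv2.MORPH_OPEN,cv2.getStructuringElement(cv2.MORPH_ELLIPSE,(k,k)))
    P=np.vstack([c[:,0] for c in cv2.findContours(m,cv2.RETR_LIST,cv2.CHAIN_APPROX_NONE)[0]]).astype(float)
    W=np.c_[x+half-(P[:,1]-3.5)*res,y+half-(P[:,0]-3.5)*res]; W=W[np.abs(np.hypot(*(W-[x,y]).T)-rad)<.006]
    f=least_squares(lambda c:(np.hypot(*(W-c[:2]).T)-c[2]),[x,y,rad],loss="soft_l1",f_scale=.0005)
    return f.x.round(4),len(W)
E
python3 - <<'E'
from h import *
s=r.read_state(); kP=cam("wrist",s); im=cv2.imread("pics/w11.png")
print("foot",arcs(im,kP,.481,.332,.022,100,.029),"rest",arcs(im,kP,.481,.332,.004,110,.042,inv=True,k=5))
E
```

```text
foot (array([0.4793, 0.3327, 0.028 ]), 268) rest (array([0.4804, 0.3313, 0.0412]), 473)
```

To row units: -0.575 m / 0.6 = -0.9583, -0.46 m / 0.6 = -0.7667.

Call:
carry_out --targets '[[[-0.0167,-0.0667,0],0,-1],[[-0.04,-0.1667,0],0,-1],[[-0.065,-0.2667,0],0,-1],[[-0.09,-0.3667,0],0,-1],[[-0.115,-0.4667,0],0,-1],[[-0.14,-0.5667,0],0,-1],[[-0.165,-0.6667,0],0,-1],[[-0.19,-0.7667,0],0,-1],[[-0.215,-0.8667,0],0,-1],[[-0.2383,-0.9583,0],0,-1]]'

```text
time_s: 18.6
tcp_pos: [0.4511, -0.2616, 0.2151]
eef_rot: [0.457, 3.108, -0.0]
force: [0.7, 0.8, 0.7]
width: 0.0853
finger_force: 0.0
```

To row units: -0.04 m / 0.6 = -0.0667, -0.01 m / 0.6 = -0.0167.

Call:
carry_out --targets '[[[-0.0167,-0.0667,0],0,-1],[[-0.0167,-0.0667,0],0,-1],[[-0.0167,-0.0667,0],0,-1],[[-0.0167,-0.0667,0],0,-1],[[-0.0167,-0.0667,0],0,-1],[[-0.0167,-0.0667,0],0,-1],[[-0.0167,-0.0667,0],0,-1],[[-0.0167,-0.0667,0],0,-1],[[-0.0167,-0.0667,0],0,-1],[[-0.0167,-0.0667,0],0,-1]]'

```text
time_s: 19.85
tcp_pos: [0.4495, -0.3006, 0.2149]
eef_rot: [-0.457, -3.108, -0.0]
force: [1.0, 0.5, 0.2]
width: 0.0854
finger_force: 0.0
```

```bash
python3 - <<'E'
from h import *
s,im=shot("w12"); kP=cam("wrist",s)
print("steel",blob(im,kP,.403,-.253,.004,(95,25,80),(125,255,255)))
print("red",blob(im,kP,.431,-.103,.004,(0,120,60),(8,255,255)))
for n in ["jigger","rest_steel"]: print(n,[(np.round(d["bbox"]).tolist(),round(d["p"],2)) for d in eyes.find_in("wrist",n)[:2]])
cv2.imwrite("pics/w12c.png",cv2.resize(im[90:340,80:480],(800,500)))
E
```

```text
t 19.85 tcp [ 0.4495 -0.3006  0.2149] qd 0.002 q6 -1.99
steel {'rect': (0.4027, -0.2543), 'size': (0.062, 0.0617), 'ang': 33.7, 'ell': (0.4026, -0.2543), 'esize': (0.0621, 0.0623)}
red {'rect': (0.4305, -0.1051), 'size': (0.0841, 0.0832), 'ang': 32.9, 'ell': (0.4302, -0.1058), 'esize': (0.0977, 0.1279)}
jigger [([220.0, 260.0, 55.0, 68.0], 0.84)]
rest_steel [([310.0, 133.0, 61.0, 59.0], 0.77)]
```

View pics/w12c.png

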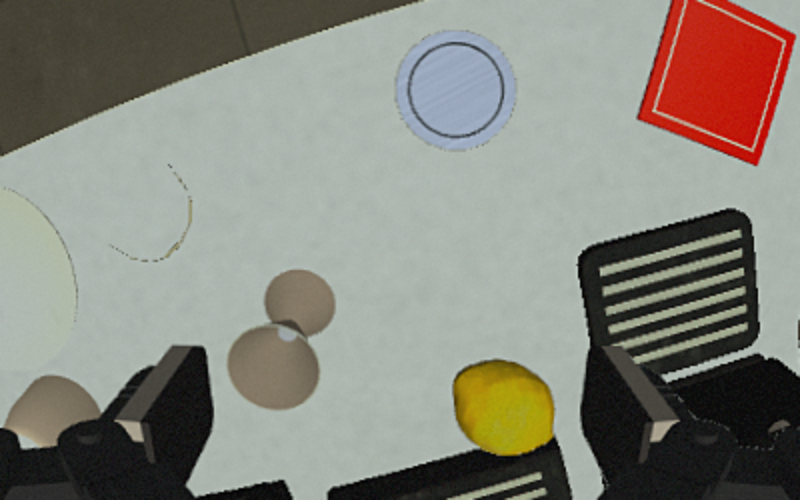

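```bash
python3 - <<'E'
from h import *
s=r.read_state(); kP=cam("wrist",s)
a=px2w(kP,229.5,241.5,.002,"wrist"); b=px2w(kP,216.5,273,.086,"wrist"); print(a.round(4),b.round(4),"lemon",px2w(kP,331,294,.03,"wrist").round(3))
print(delta(s,(*((a+b)/2)[:2],.2149)).round(4))
E
```

```text
[ 0.4907 -0.3696  0.002 ] [ 0.4896 -0.3691  0.086 ] lemon [ 0.573 -0.277  0.03 ]
[-0.0587 -0.0542  0.    ]
```

To row units: 0.155 m / 0.6 = 0.2583, -0.0587 m / 0.6 = -0.0978.

Call:
carry_out --targets '[[[-0.05,-0.045,0],0,-1],[[-0.0978,-0.09,0.0167],0,-1],[[-0.0978,-0.09,0.0667],0,-1],[[-0.0978,-0.09,0.1417],0,-1],[[-0.0978,-0.09,0.2083],0,-1],[[-0.0978,-0.09,0.2467],0,-1],[[-0.0978,-0.09,0.2583],0,-1],[[-0.0978,-0.09,0.2583],0,-1],[[-0.0978,-0.09,0.2583],0,-0.4],[[-0.0978,-0.09,0.2583],0,-0.2]]' --force 40

```text
time_s: 21.25
tcp_pos: [0.4905, -0.3694, 0.0609]
eef_rot: [0.456, 3.107, -0.001]
force: [0.1, 0.4, 0.4]
width: 0.0519
finger_force: 0.0
```

To row units: -0.08 m / 0.6 = -0.1333, -0.06 m / 0.6 = -0.1.

Call:
carry_out --targets '[[[0,0,0],0,0],[[0,0,0],0,0.2],[[0,0,0],0,1],[[0,0,0],0,1],[[0,0,0],0,1],[[0,0,-0.0167],0,1],[[0,0,-0.05],0,1],[[0,0,-0.1],0,1],[[0,0,-0.1333],0,1],[[0,0,-0.1333],0,1]]'

```text
time_s: 22.5
tcp_pos: [0.4906, -0.3694, 0.1416]
eef_rot: [0.456, 3.106, -0.002]
force: [-0.2, -0.5, -1.6]
width: 0.0411
finger_force: 40.6
```

```bash
python3 - <<'E'
from h import *
s,im=shot("w13"); kP=cam("wrist",s); print(s["width"],s["force"])
print("delta to steel rest", delta(s,(.4027,-.2543,s["tcp_pos"][2])).round(4))
print([(np.round(d["bbox"]).tolist(),round(d["p"],2)) for d in eyes.find_in("wrist","jigger")[:2]])
E
```

```text
t 22.5 tcp [ 0.4906 -0.3694  0.1416] qd 0.035 q6 -2.03
0.04110236901035012 [-0.18191223 -0.46666069 -1.57631876]
delta to steel rest [ 0.1173  0.085  -0.0004]
[([278.0, 280.0, 114.0, 146.0], 0.74)]
```

To row units: 0.117 m / 0.6 = 0.195, 0.085 m / 0.6 = 0.1417.

Call:
carry_out --targets '[[[0.0133,0.01,0],0,1],[[0.0417,0.03,0],0,1],[[0.0833,0.06,0],0,1],[[0.13,0.095,0],0,1],[[0.1667,0.1217,0],0,1],[[0.1867,0.135,0],0,1],[[0.195,0.1417,0.0167],0,1],[[0.195,0.1417,0.05],0,1],[[0.195,0.1417,0.0833],0,1],[[0.195,0.1417,0.0933],0,1]]'

```text
time_s: 23.85
tcp_pos: [0.4025, -0.2541, 0.0824]
eef_rot: [-0.457, -3.107, -0.002]
force: [-0.1, 0.9, -0.5]
width: 0.0413
finger_force: 40.6
```

```bash
python3 - <<'E'
from h import *
eyes.capture("wrist");eyes.capture("wrist");eyes.capture("wrist")
s,im=shot("w14"); print(R.from_rotvec(s["eef_rot"]).as_matrix()[:2,1].round(4))
cv2.imwrite("pics/w14c.png",cv2.resize(im[80:320,170:390],None,fx=2.5,fy=2.5))
E
```

```text
t 24.0 tcp [ 0.4028 -0.2543  0.0837] qd 0.018 q6 -1.98
[0.2879 0.9577]
```

View pics/w14c.png

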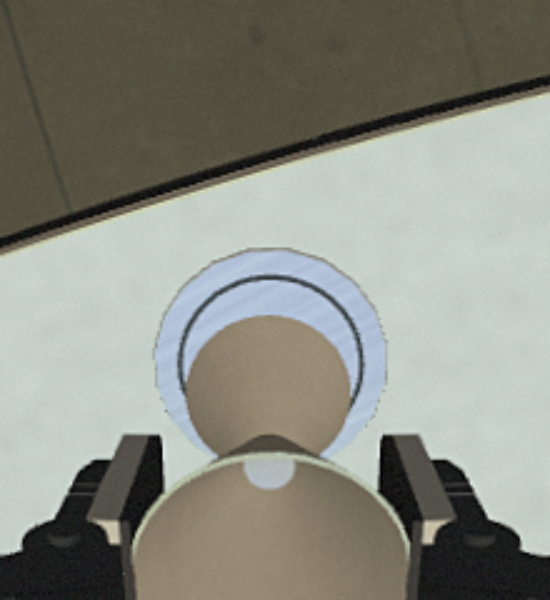

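```bash
python3 - <<'E'
from h import *
s=r.read_state(); print(s["tcp_pos"]); kP=cam("wrist",s); o=lambda L:[(170+u/2.5,80+v/2.5) for u,v in L]
z=s["tcp_pos"][2]-.061
for n,L,z,rad in [("bot",[(187,395),(350,395),(268,315),(208,340),(328,340)],z,.0215),("rest",[(153,360),(387,360),(271,247)],.004,.032),("ring",[(179,358),(364,358),(271,275)],.004,.0245)]:
    c,e=circ(kP,o(L),z,rad); print(n,c,e,delta(s,(*c,z)).round(4))
E
```

```text
[ 0.4028337  -0.25429767  0.08412676]
bot [ 0.4053 -0.2555] [-1.4 -1.3  0.4 -0.1 -0.2] [-0.0027 -0.0004  0.061 ]
rest [ 0.4023 -0.2541] [-0.5 -0.5  0.1] [0.0006 0.     0.0801]
ring [ 0.4022 -0.2537] [ 0.3  0.3 -0.1] [0.0008 0.0004 0.0801]
```

To row units: 0.019 m / 0.6 = 0.0317, 0.0005 m / 0.6 = 0.0008.

Call:
carry_out --targets '[[[0.0038,0.0008,0.0083],0,1],[[0.0038,0.0008,0.02],0,1],[[0.0038,0.0008,0.0283],0,1],[[0.0038,0.0008,0.0317],0,1],[[0.0038,0.0008,0.0317],0,1],[[0.0038,0.0008,0.0317],0,0.2],[[0.0038,0.0008,0.0317],0,-0.2],[[0.0038,0.0008,0.0317],0,-1],[[0.0038,0.0008,0.0317],0,-1],[[0.0038,0.0008,0.0317],0,-1]]'

```text
time_s: 25.3
tcp_pos: [0.4006, -0.2529, 0.065]
eef_rot: [0.457, 3.108, 0.0]
force: [-0.5, 0.2, 0.7]
width: 0.085
finger_force: 0.0
```

To row units: -0.15 m / 0.6 = -0.25, -0.11 m / 0.6 = -0.1833.

Call:
carry_out --targets '[[[0,0,-0.0333],0,-1],[[0,0,-0.1],0,-1],[[0,0,-0.1833],0,-1],[[0,0,-0.25],0,-1],[[0,0,-0.25],0,-1],[[0,0,-0.25],0,-1],[[0,0,-0.25],0,-1],[[0,0,-0.25],0,-1],[[0,0,-0.25],0,-1],[[0,0,-0.25],0,-1]]'

```text
time_s: 26.55
tcp_pos: [0.4006, -0.2529, 0.2147]
eef_rot: [-0.457, -3.108, -0.0]
force: [0.4, 0.3, 1.1]
width: 0.0855
finger_force: 0.0
```

```bash
python3 - <<'E'
from h import *
s,im=shot("w15"); kP=cam("wrist",s)
o=ortho(im,kP,"wrist",.4025,-.254,.004,.056); hsv=cv2.cvtColor(o,cv2.COLOR_BGR2HSV)
print("rest",blob(im,kP,.4025,-.254,.004,(95,25,80),(125,255,255)))
print("bottom rim",blob(im,kP,.4025,-.254,.005,(5,25,40),(30,140,190)),blob(im,kP,.4025,-.254,.09,(5,25,40),(30,140,190)))
cv2.imwrite("pics/w15o.png",np.hstack([cv2.resize(ortho(im,kP,"wrist",.4025,-.254,z,.056)[:225,:225],(395,395)) for z in (.004,.09)]))
# timer
print("timer go",delta(s,(.637,.135,s["tcp_pos"][2])).round(4))
print("red",blob(im,kP,.431,-.104,.004,(0,120,60),(8,255,255)))
E
```

```text
t 26.55 tcp [ 0.4006 -0.2529  0.2147] qd 0.004 q6 -1.98
rest {'rect': (0.3934, -0.2513), 'size': (0.0617, 0.0437), 'ang': 17.6, 'ell': (0.4022, -0.2541), 'esize': (0.0618, 0.0624)}
bottom rim {'rect': (0.416, -0.2608), 'size': (0.0685, 0.055), 'ang': 90.0, 'ell': (0.4167, -0.2587), 'esize': (0.0559, 0.0701)} {'rect': (0.3962, -0.254), 'size': (0.051, 0.0405), 'ang': 90.0, 'ell': (0.3967, -0.2526), 'esize': (0.0418, 0.0522)}
timer go [-1.148e-01  4.396e-01  1.000e-04]
red {'rect': (0.4302, -0.1047), 'size': (0.0838, 0.0833), 'ang': 32.8, 'ell': (0.4286, -0.1051), 'esize': (0.1054, 0.1156)}
```

View pics/w15o.png

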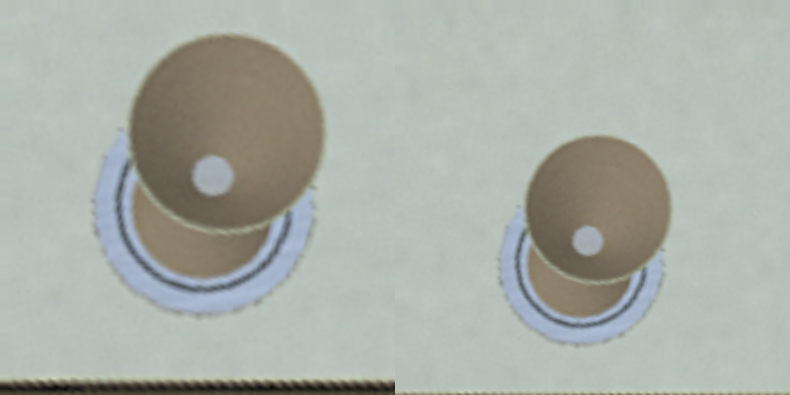

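To row units: 0.384 m / 0.6 = 0.64, 0.2115 m / 0.6 = 0.3525, 50 degrees / 180 = 0.2778.

Call:
carry_out --targets '[[[0.0008,0.0883,0],0,-1],[[0.0017,0.1767,0],0,-1],[[0.0025,0.265,0],0,-1],[[0.0025,0.3525,0],0,-1],[[0.0233,0.425,0],0.0556,-1],[[0.045,0.4967,0],0.1111,-1],[[0.0667,0.5683,0],0.1667,-1],[[0.0883,0.64,0],0.2222,-1],[[0.0883,0.64,0],0.2778,-1],[[0.0883,0.64,0],0.2778,-1]]'

```text
time_s: 27.85
tcp_pos: [0.4602, 0.1305, 0.2149]
eef_rot: [-1.725, -2.626, 0.0]
force: [-0.2, -0.3, 0.1]
width: 0.0854
finger_force: 0.0
```

```bash
python3 - <<'E'
from h import *
s=r.read_state(); print(s["q"].round(2),R.from_rotvec(s["eef_rot"]).as_matrix().round(3).tolist())
print(delta(s,(.637,.155,s["tcp_pos"][2]-.02)).round(4))
# where glass/jar stand, from scene picture
for u,v in [(287,163),(278,150)]: print(px2w(cam("scene"),u,v,0,"scene").round(3))
E
```

```text
[ 0.14  0.32  1.94  0.    0.87 -0.27] [[-0.397, 0.918, -0.0], [0.918, 0.397, 0.0], [0.0, -0.0, -1.0]]
[-0.0477  0.172   0.02  ]
[0.769 0.235 0.   ]
[0.816 0.336 0.   ]
```

To row units: 0.166 m / 0.6 = 0.2767, -0.0615 m / 0.6 = -0.1025.

Call:
carry_out --targets '[[[-0.025,0.07,0],0,-1],[[-0.05,0.1383,0],0,-1],[[-0.075,0.2083,0],0,-1],[[-0.1025,0.2767,0],0,-1],[[-0.1025,0.2767,0],0,-1],[[-0.1025,0.2767,0],0,-1],[[-0.1025,0.2767,0],0,-1],[[-0.1025,0.2767,0],0,-1],[[-0.1025,0.2767,0],0,-1],[[-0.1025,0.2767,0],0,-1]]'

```text
time_s: 29.1
tcp_pos: [0.637, 0.1392, 0.2152]
eef_rot: [1.727, 2.624, 0.0]
force: [0.5, 0.1, 0.2]
width: 0.0855
finger_force: 0.0
```

```bash
python3 - <<'E'
from h import *
s,im=shot("w16"); kP=cam("wrist",s); np.save("w16.npy",np.r_[s["tcp_pos"],s["eef_rot"]])
print(w2px(kP,(.637,.137,.018),"wrist").round(),[(np.round(d["bbox"]).tolist(),round(d["p"],2)) for d in eyes.find_in("wrist","bar_timer")[:2]])
o=ortho(im,kP,"wrist",.637,.137,.018,.056); cv2.imwrite("pics/w16o.png",o)
hsv=cv2.cvtColor(o,cv2.COLOR_BGR2HSV)
for i in range(4,225,12): print(' '.join(f"{h:3d}/{a:3d}/{v:3d}" for h,a,v in hsv[i,4:225:18]))
E
```

```text
t 29.1 tcp [0.637  0.1392 0.2152] qd 0.001 q6 -0.29
[276. 195.] [([276.0, 201.0, 59.0, 65.0], 0.65)]
 70/ 15/154  68/ 13/153  64/ 12/153  69/ 12/152  69/ 12/154  68/ 13/152  73/ 12/151  69/ 12/151  71/ 13/153  77/ 15/152  64/ 12/154  69/ 12/154  22/ 49/131
 68/ 13/152  68/ 14/151  73/ 15/152  71/ 13/152  73/ 12/150  68/ 14/151  71/ 13/153  75/ 13/152  64/ 13/155  69/ 12/148  70/ 15/149  68/ 13/154  22/ 53/121
 68/ 13/152  68/ 13/153  69/ 17/153  69/ 12/154  71/ 14/150  80/ 16/148  70/ 15/152  68/ 13/152  73/ 12/152  68/ 14/151  67/ 15/151  73/ 12/152  20/ 56/110
 70/ 15/152  64/ 13/155  65/ 10/149  71/ 13/154  68/ 14/151  71/ 13/152  71/ 13/152  30/ 18/138  83/ 16/148  64/ 12/148  68/ 14/150  68/ 13/152  18/ 63/ 93
 67/ 15/155  70/ 15/157  70/ 15/152  73/ 12/153  68/ 13/154  70/ 15/156  90/  8/150  86/ 12/145  75/ 19/135  73/ 13/142  68/ 14/151  67/ 15/153  21/ 54/ 81
 69/ 12/151  68/ 13/153  69/ 17/152  75/ 14/151  68/ 13/155  95/ 18/153  96/ 17/154  67/ 29/113  73/ 50/ 36  87/ 15/152  68/ 13/153  64/ 12/151  19/ 57/ 72
 69/ 12/151  75/ 14/151  69/ 12/151  77/ 16/146  95/ 20/153  98
[... 1264 characters left out ...]
/153  50/ 10/146  73/ 15/154  75/ 17/152  71/ 14/149  68/ 13/154  71/ 14/145
 68/ 14/150  64/ 12/150  71/ 13/152  71/ 14/151  68/ 13/153  73/ 12/152  60/ 13/136  69/ 12/150  71/ 13/153  73/ 15/153  71/ 14/151  71/ 14/149  70/ 15/158
 73/ 15/153  64/ 12/149  71/ 14/151  71/ 14/149  71/ 13/152  69/ 12/153  70/ 15/152  67/ 15/154  69/ 12/152  71/ 13/153  68/ 14/151  69/ 12/151  72/ 16/158
 71/ 14/150  68/ 14/150  68/ 13/153  71/ 14/151  71/ 13/152  71/ 14/151  70/ 15/153  71/ 14/149  75/ 13/153  67/ 15/151  68/ 14/149  69/ 17/152  72/ 17/153
 71/ 13/153  70/ 15/153  71/ 13/152  64/ 12/150  70/ 15/153  64/ 13/152  68/ 14/150  75/ 13/152  71/ 13/153  70/ 15/151  68/ 13/153  69/ 12/151  68/ 14/150
```

```bash
cat >> h.py <<'E'
def timer(im,kP,x,y,z,half=.056,res=.0005,rough=62):
    o=cv2.bilateralFilter(ortho(im,kP,"wrist",x,y,z,half,res),9,25,7); h,s_,v=cv2.split(cv2.cvtColor(o,cv2.COLOR_BGR2HSV))
    m=(((h>83)&(h<120)&(v>110))).astype(np.uint8); m[:,-25:]*=1
    m=cv2.morphologyEx(m,cv2.MORPH_OPEN,np.ones((5,5))); n,l,st,_=cv2.connectedComponentsWithStats(m)
    k=1+np.argmax(st[1:,4]); c=np.vstack(cv2.findContours((l==k).astype(np.uint8),cv2.RETR_EXTERNAL,cv2.CHAIN_APPROX_NONE)[0])
    (u,w),sz,a=cv2.minAreaRect(c); ang=np.degrees(np.arctan2(-np.cos(np.radians(a)),-np.sin(np.radians(a))))%90
    return dict(c=(round(x+half-(w-3.5)*res,4),round(y+half-(u-3.5)*res,4)),size=np.round(np.array(sz)*res,4),side_ang=round(ang,1),n=int(st[k,4]))
E
python3 - <<'E'
from h import *
s=r.read_state(); im=cv2.imread("pics/w16.png"); kP=cam("wrist",s)
t=timer(im,kP,.637,.137,.018); print(t, "tool y ang",np.degrees(np.arctan2(*R.from_rotvec(s["eef_rot"]).as_matrix()[[1,0],1])).round(2))
print(delta(s,(*t["c"],.018)).round(4))
E
```

```text
{'c': (0.6408, 0.1311), 'size': array([0.0567, 0.0561]), 'side_ang': np.float64(29.9), 'n': 6957} tool y ang 23.29
[-0.009   0.0002  0.197 ]
```

```bash
cat >> h.py <<'E'
def timerfit(im,kP,x,y,z,ang,half=.056,res=.0005,show=False):
    "rounded-square model fitted by overlap with a timer mask (incl. display/key holes filled)"
    from scipy.optimize import minimize
    o=cv2.GaussianBlur(ortho(im,kP,"wrist",x,y,z,half,res),(0,0),2.5); lab=cv2.cvtColor(o,cv2.COLOR_BGR2LAB).astype(float)
    bg=np.median(lab[:,:].reshape(-1,3),0)
    d=-(lab[...,2]-bg[2]); m=(d>2.2)
    m=cv2.morphologyEx(m.astype(np.uint8),cv2.MORPH_OPEN,np.ones((5,5))); n,l,st,_=cv2.connectedComponentsWithStats(m); k=1+np.argmax(st[1:,4])
    cs=cv2.findContours((l==k).astype(np.uint8),cv2.RETR_EXTERNAL,cv2.CHAIN_APPROX_NONE)[0]; h=cv2.convexHull(max(cs,key=cv2.contourArea)); M=np.zeros(m.shape,np.uint8); cv2.fillPoly(M,[h],1)
    if show:
        for row in M[::9,::5]: print(''.join('#' if q else '.' for q in row))
    vv,uu=np.mgrid[:M.shape[0],:M.shape[1]]; X=x+half-(vv-3.5)*res; Y=y+half-(uu-3.5)*res
    def cost(p):
        c,s=np.cos(p[2]),np.sin(p[2]); a=np.abs(c*(X-p[0])+s*(Y-p[1])); b=np.abs(-s*(X-p[0])+c*(Y-p[1])); r0=.008; q=p[3]/2-r0
        sd=np.hypot(np.maximum(a-q,0),np.maximum(b-q,0))+np.minimum(np.maximum(a-q,b-q),0)-r0
        return ((1/(1+np.exp(np.clip(sd/.0004,-50,50)))-M)**2).mean()
    best=min((minimize(cost,[x,y,np.radians(a0),.06],method="Nelder-Mead",options=dict(initial_simplex=[[x,y,np.radians(a0),.06],[x+.005,y,np.radians(a0),.06],[x,y+.005,np.radians(a0),.06],[x,y,np.radians(a0+8),.06],[x,y,np.radians(a0),.057]],maxiter=400)) for a0 in (ang-8,ang,ang+8)),key=lambda f:f.fun)
    return best.x[:2].round(4),np.degrees(best.x[2]).round(1),best.x[3].round(4),best.fun.round(4)
E
python3 - <<'E'
from h import *
s=r.read_state(); im=cv2.imread("pics/w16.png"); kP=cam("wrist",s)
print(timerfit(im,kP,.639,.134,.018,26,show=True))
E
```

```text
...............................................
...............................................
...............................................
...............................................
...............................................
...............................................
...............................................
....................#####......................
................############...................
.............#################.................
...........######################..............
...........#########################...........
............#########################..........
............##########################.........
.............#########################.........
...............######################..........
................###################............
.................###############...............
..................###########..................
...................#######.....................
.....................##........................
...............................................
...............................................
...............................................
...............................................
...............................................
(array([0.6398, 0.1322]), np.float64(31.1), np.float64(0.0532), np.float64(0.0192))
```

```bash
cat >> h.py <<'E'
def edgefit(im,kP,x,y,z,ang,half=.056,res=.0005):
    from scipy.ndimage import map_coordinates as mc
    from scipy.optimize import minimize
    o=cv2.GaussianBlur(ortho(im,kP,"wrist",x,y,z,half,res),(0,0),1.5); h=cv2.cvtColor(o,cv2.COLOR_BGR2LAB).astype(float)[...,2]
    t=np.linspace(-.7,.7,60)
    def score(p):
        c,s=np.cos(p[2]),np.sin(p[2]); tot=0
        for k in range(4):
            n=np.array([[c,s],[-s,c],[-c,-s],[s,-c]][k]); e=np.array([-n[1],n[0]])
            v=[]
            for d in (p[3]/2-.002,p[3]/2+.002):
                P=np.array(p[:2])+d*n+np.outer(t*p[3]/2,e); v.append(mc(h,[(x+half-P[:,0])/res+3.5,(y+half-P[:,1])/res+3.5],order=1,mode="nearest"))
            tot+=np.clip(v[1]-v[0],-2,5).mean()
        return -tot
    g=[(score((x+a,y+b,np.radians(q),.061)),a,b,q) for a in np.arange(-.008,.0081,.002) for b in np.arange(-.008,.0081,.002) for q in range(int(ang)-12,int(ang)+13,3)]
    _,a,b,q=min(g); p0=np.array([x+a,y+b,np.radians(q),.061])
    f=minimize(score,p0,method="Nelder-Mead",options=dict(initial_simplex=np.vstack([p0,p0+np.diag([.002,.002,.05,.002])])))
    return f.x[:2].round(4),np.degrees(f.x[2]).round(1),f.x[3].round(4),round(f.fun,2)
def display(im,kP,x,y,z,half=.056,res=.0005):
    o=cv2.medianBlur(ortho(im,kP,"wrist",x,y,z,half,res),5); h,s_,v=cv2.split(cv2.cvtColor(o,cv2.COLOR_BGR2HSV))
    m=((v<128)&(h>55)&(h<90)&(s_>22)).astype(np.uint8); m=cv2.morphologyEx(m,cv2.MORPH_OPEN,np.ones((3,3))); n,l,st,_=cv2.connectedComponentsWithStats(m)
    out=[]
    for k in np.argsort(-st[1:,4])[:2]+1:
        c=np.vstack(cv2.findContours((l==k).astype(np.uint8),cv2.RETR_EXTERNAL,cv2.CHAIN_APPROX_NONE)[0]); (u,w),sz,a=cv2.minAreaRect(c)
        out.append((round(x+half-(w-3.5)*res,4),round(y+half-(u-3.5)*res,4),np.round(np.array(sz)*res,4).tolist(),round(90-a,1)))
    return out
E
python3 - <<'E'
from h import *
s=r.read_state(); im=cv2.imread("pics/w16.png"); kP=cam("wrist",s)
print(edgefit(im,kP,.639,.134,.018,26)); print("display",display(im,kP,.639,.134,.019)); 
d=blob(im,kP,.639,.134,.022,(0,120,40),(10,255,255),half=.05); print("key",d["rect"],d["size"])
E
```

```text
(array([0.6392, 0.1261]), np.float64(30.8), np.float64(0.0613), np.float64(-10.13))
display [(0.6494, 0.136, [0.0213, 0.0444], 29.9)]
key (0.6255, 0.1222) (0.013, 0.0125)
```

To row units: 0.2005 m / 0.6 = 0.3342, 0.195 m / 0.6 = 0.325, -6.7 degrees / 180 = -0.0372.

Call:
carry_out --targets '[[[-0.0145,-0.0008,0.05],-0.0372,-1],[[-0.0145,-0.0008,0.1333],-0.0372,-1],[[-0.0145,-0.0008,0.2167],-0.0372,-1],[[-0.0145,-0.0008,0.275],-0.0372,-1],[[-0.0145,-0.0008,0.3083],-0.0372,-1],[[-0.0145,-0.0008,0.325],-0.0372,-1],[[-0.0145,-0.0008,0.3342],-0.0372,-1],[[-0.0145,-0.0008,0.3342],-0.0372,-1],[[-0.0145,-0.0008,0.3342],-0.0372,-1],[[-0.0145,-0.0008,0.3342],-0.0372,-1]]' --force 25

```text
time_s: 30.45
tcp_pos: [0.6403, 0.1311, 0.0152]
eef_rot: [1.571, 2.72, 0.001]
force: [-0.3, -0.9, 0.1]
width: 0.0857
finger_force: 0.0
```

Call:
carry_out --targets '[[[0,0,0],0,-0.8],[[0,0,0],0,-0.7],[[0,0,0],0,-0.6],[[0,0,0],0,-0.5],[[0,0,0],0,-0.4],[[0,0,0],0,-0.3],[[0,0,0],0,-0.2],[[0,0,0],0,0.5],[[0,0,0],0,1],[[0,0,0],0,1]]'

```text
time_s: 31.7
tcp_pos: [0.6401, 0.131, 0.0147]
eef_rot: [1.571, 2.72, 0.0]
force: [-1.7, -0.9, 5.3]
width: 0.0612
finger_force: 28.0
```

To row units: -0.14 m / 0.6 = -0.2333, -0.12 m / 0.6 = -0.2.

Call:
carry_out --targets '[[[0,0,-0.0083],0,1],[[0,0,-0.0333],0,1],[[0,0,-0.0833],0,1],[[0,0,-0.1417],0,1],[[0,0,-0.2],0,1],[[0,0,-0.2333],0,1],[[0,0,-0.2333],0,1],[[0,0,-0.2333],0,1],[[0,0,-0.2333],0,1],[[0,0,-0.2333],0,1]]'

```text
time_s: 32.95
tcp_pos: [0.6399, 0.131, 0.1537]
eef_rot: [-1.571, -2.72, 0.001]
force: [0.2, -0.9, -1.2]
width: 0.061
finger_force: 27.7
```

```bash
python3 - <<'E'
from h import *
s,im=shot("w17"); kP=cam("wrist",s); print(s["width"],s["finger_force"])
# timer top plane at tcp z + (.018-.0147); image columns of gripper tips; display and key in tool frame
z=s["tcp_pos"][2]-.0147
M=R.from_rotvec(s["eef_rot"]).as_matrix(); print("tool y ang",np.degrees(np.arctan2(M[1,1],M[0,1])).round(2))
x,y=s["tcp_pos"][:2]
d=display(im,kP,x,y,z+.019); print(d,[delta(s,(a[0],a[1],z+.019)).round(4) for a in d])
k=blob(im,kP,x,y,z+.022,(0,120,40),(10,255,255),half=.05); print(k["rect"],k["size"],delta(s,(*k["rect"],z+.022)).round(4))
# profile along tool x through offsets in tool y: gray/lab-b
o=cv2.GaussianBlur(im,(0,0),1)
lab=cv2.cvtColor(o,cv2.COLOR_BGR2LAB)
for yy in (-.02,-.01,.0,.01,.02):
    row=[]
    for xx in np.arange(.020,.044,.001):
        p=s["tcp_pos"]+M@np.array([xx,yy,0]); p[2]=z+.018; u,v=w2px(kP,p,"wrist"); q=lab[int(round(v)),int(round(u))]; row.append(f"{q[0]}/{q[2]}")
    print(yy,' '.join(row))
print("delta",delta(s,(.4305,-.104,s["tcp_pos"][2])).round(4))
E
```

```text
t 32.95 tcp [0.6399 0.131  0.1537] qd 0.004 q6 -0.42
0.06100892853590476 27.732286155223846
tool y ang 29.98
[(np.float64(0.649), np.float64(0.1365), [0.0216, 0.0442], 30.1), (np.float64(0.6969), np.float64(0.1422), [0.0015, 0.002], 0.0)] [array([ 0.0002,  0.0107, -0.0043]), array([-0.0188,  0.055 , -0.0044])]
(np.float64(0.6251), np.float64(0.1235)) (0.013, 0.0135) [ 0.0009 -0.0165 -0.0073]
-0.02 155/129 155/129 155/129 155/129 155/129 154/128 155/128 155/128 154/131 153/137 128/139 94/138 86/137 96/135 151/131 157/130 159/131 159/130 159/130 158/130 158/130 158/130 159/131 160/130
-0.01 156/129 156/129 156/128 157/129 156/128 157/129 157/127 158/128 157/130 156/135 143/139 109/138 89/137 85/136 94/135 158/130 158/130 158/130 158/130 157/130 156/130 156/131 156/130 158/130
0.0 132/131 131/131 139/131 158/129 157/128 157/128 158/129 158/128 156/130 156/135 142/139 108/138 88/137 85/136 94/136 158/131 157/131 156/130 158/130 159/130 158/130 156/130 156/130 157/130
0.01 118/132 118/133 145/129 157/129 156/129 156/129 156/128 155/128 153/131 153/135 143/139 108/138 89/137 86/137 93/135 157/130 158/130 160/130 160/130 159/130 158/130 158/130 158/131 158/130
0.02 119/133 117/133 144/130 157/129 157/129 156/128 157/129 157/129 156/132 155/136 139/139 105/138 87/136 85/137 112/133 158/130 156/130 156/130 158/130 159/130 158/130 158/130 159/131 159/130
delta [-0.0989 -0.2988  0.0003]
```

To row units: -0.273 m / 0.6 = -0.455, -0.09 m / 0.6 = -0.15, -27.2 degrees / 180 = -0.1511.

Call:
carry_out --targets '[[[0.0167,-0.0283,0],0,1],[[0.05,-0.0867,0],0,1],[[0.0867,-0.15,0],0,1],[[0.1233,-0.2133,0],0,1],[[0.1467,-0.2533,0],0,1],[[0.125,-0.2783,0],-0.0278,1],[[0.075,-0.3167,0],-0.0667,1],[[0.0167,-0.36,0],-0.1111,1],[[-0.05,-0.41,0],-0.1511,1],[[-0.1083,-0.455,0],-0.1511,1]]'

```text
time_s: 34.25
tcp_pos: [0.4358, -0.0633, 0.1545]
eef_rot: [0.885, 3.014, 0.0]
force: [0.6, 0.3, -0.8]
width: 0.0614
finger_force: 27.7
```

```bash
python3 - <<'E'
from h import *
for _ in range(4): eyes.capture("wrist")
s,im=shot("w18"); kP=cam("wrist",s); M=R.from_rotvec(s["eef_rot"]).as_matrix(); print("tool y ang",np.degrees(np.arctan2(M[1,1],M[0,1])).round(2),s["q"].round(2))
b=blob(im,kP,.4305,-.1037,.004,(0,120,50),(8,255,255),half=.07); print(b)
print(delta(s,(.4305,-.1037,s["tcp_pos"][2])).round(4))
E
```

```text
t 34.45 tcp [ 0.436  -0.0622  0.1544] qd 0.036 q6 -1.29
tool y ang 57.06 [-0.29  0.37  2.1   0.    0.67 -1.29]
{'rect': (0.4274, -0.1013), 'size': (0.0828, 0.0769), 'ang': 32.7, 'ell': (0.4161, -0.1046), 'esize': (0.0823, 0.1137)}
[-0.0179 -0.0378 -0.    ]
```

Call:
carry_out --targets '[[[-0.0133,-0.03,0],0,1],[[-0.03,-0.0625,0],0,1],[[-0.03,-0.0625,0.025],0,1],[[-0.03,-0.0625,0.075],0,1],[[-0.03,-0.0625,0.125],0,1],[[-0.03,-0.0625,0.1583],0,1],[[-0.03,-0.0625,0.1667],0,1],[[-0.03,-0.0625,0.1667],0,1],[[-0.03,-0.0625,0.1667],0,1],[[-0.03,-0.0625,0.1667],0,1]]'

```text
time_s: 35.75
tcp_pos: [0.4311, -0.103, 0.0551]
eef_rot: [0.887, 3.012, -0.0]
force: [-0.6, 0.3, -1.0]
width: 0.0613
finger_force: 27.8
```

```bash
python3 - <<'E'
from h import *
s,im=shot("w19"); kP=cam("wrist",s); M=R.from_rotvec(s["eef_rot"]).as_matrix(); print("tool y ang",np.degrees(np.arctan2(M[1,1],M[0,1])).round(2))
b=blob(im,kP,.4305,-.1037,.004,(0,120,50),(8,255,255),half=.07); print(b)
x,y=b["rect"]; print("rect in tool",delta(s,(x,y,.004)).round(4))
z=s["tcp_pos"][2]-.0147; hsv=cv2.cvtColor(cv2.GaussianBlur(im,(0,0),.8),cv2.COLOR_BGR2HSV)
red=lambda q:(q[0]<9 or q[0]>174) and q[1]>120
def ed(f,rng):
    t=np.arange(*rng,.00025); r_=[red(hsv[tuple(np.round(w2px(kP,f(a),"wrist")[::-1]).astype(int))]) for a in t]; i=np.flatnonzero(r_); return (t[i[0]].round(4),t[i[-1]].round(4)) if len(i) else None
P=lambda a,b,zz:(lambda p:np.array([p[0],p[1],zz]))(s["tcp_pos"]+M@np.array([a,b,0]))
print("red along x at y=", {yy:ed(lambda a:P(a,yy,.004),(.02,.06)) for yy in (-.02,0,.02)})
print("red along y at x=", {xx:ed(lambda a:P(xx,a,.004),(-.06,.06)) for xx in (.030,.034,.038)})
print("timer edge (nonred start) along x on top plane",{yy:ed(lambda a:P(a,yy,z+.0),(.02,.05)) for yy in (-.02,0,.02)})
E
```

```text
t 35.75 tcp [ 0.4311 -0.103   0.0551] qd 0.003 q6 -1.38
tool y ang 57.19
{'rect': (0.4108, -0.0909), 'size': (0.0827, 0.038), 'ang': 32.5, 'ell': (0.4111, -0.0915), 'esize': (0.0533, 0.103)}
rect in tool [ 0.0237 -0.0009  0.0511]
red along x at y= {-0.02: (np.float64(0.02), np.float64(0.0425)), 0: (np.float64(0.02), np.float64(0.0423)), 0.02: (np.float64(0.02), np.float64(0.0425))}
red along y at x= {0.03: (np.float64(-0.0417), np.float64(0.0403)), 0.034: (np.float64(-0.0422), np.float64(0.04)), 0.038: (np.float64(-0.042), np.float64(0.0405))}
timer edge (nonred start) along x on top plane {-0.02: (np.float64(0.0293), np.float64(0.0468)), 0: (np.float64(0.0293), np.float64(0.0473)), 0.02: (np.float64(0.0293), np.float64(0.0473))}
```

To row units: 0.0362 m / 0.6 = 0.0603, 0.034 m / 0.6 = 0.0567.

Call:
carry_out --targets '[[[0.003,-0.0013,0.0167],0,1],[[0.003,-0.0013,0.0367],0,1],[[0.003,-0.0013,0.05],0,1],[[0.003,-0.0013,0.0567],0,1],[[0.003,-0.0013,0.06],0,1],[[0.003,-0.0013,0.0603],0,1],[[0.003,-0.0013,0.0603],0,-0.5],[[0.003,-0.0013,0.0603],0,-0.8],[[0.003,-0.0013,0.0603],0,-1],[[0.003,-0.0013,0.0603],0,-1]]'

```text
time_s: 37.05
tcp_pos: [0.4289, -0.1027, 0.0183]
eef_rot: [0.887, 3.014, 0.0]
force: [0.0, -0.7, 0.3]
width: 0.0855
finger_force: 0.0
```

To row units: -0.18 m / 0.6 = -0.3, -0.14 m / 0.6 = -0.2333.

Call:
carry_out --targets '[[[0,0,0],0,-1],[[0,0,-0.0167],0,-1],[[0,0,-0.0667],0,-1],[[0,0,-0.15],0,-1],[[0,0,-0.2333],0,-1],[[0,0,-0.3],0,-1],[[0,0,-0.3],0,-1],[[0,0,-0.3],0,-1],[[0,0,-0.3],0,-1],[[0,0,-0.3],0,-1]]'

```text
time_s: 38.3
tcp_pos: [0.4287, -0.1026, 0.1975]
eef_rot: [-0.887, -3.012, -0.0]
force: [0.8, -0.7, -0.2]
width: 0.0855
finger_force: 0.0
```

```bash
python3 - <<'E'
from h import *
s,im=shot("w20"); kP=cam("wrist",s)
print("pad",blob(im,kP,.4305,-.1037,.004,(0,120,50),(8,255,255),half=.07))
# timer = largest non-red hole inside the pad (outline = its foot/top); use top plane
o=ortho(im,kP,"wrist",.4305,-.1037,.022,.056); h,sa,v=cv2.split(cv2.cvtColor(o,cv2.COLOR_BGR2HSV))
m=((sa<100)).astype(np.uint8); m=cv2.morphologyEx(m,cv2.MORPH_OPEN,np.ones((9,9))); n,l,st,_=cv2.connectedComponentsWithStats(m)
for k in range(1,n):
    if st[k,4]>5000: 
        c=np.vstack(cv2.findContours((l==k).astype(np.uint8),cv2.RETR_EXTERNAL,cv2.CHAIN_APPROX_NONE)[0]); (u,w),sz,a=cv2.minAreaRect(c); print("comp",.4305+.056-(w-3.5)*.0005,-.1037+.056-(u-3.5)*.0005,np.array(sz)*.0005,a)
print("display",display(im,kP,.4305,-.1037,.023)); k=blob(im,kP,.4305,-.1037,.026,(0,120,40),(10,255,150),half=.025); print("key",k)
print("rest steel",blob(im,kP,.4025,-.254,.004,(95,25,80),(125,255,255))["ell"])
b=eyes.capture("top"); cv2.imwrite("pics/top2.png",b)
for n in ["tamper_wood","tamper_black","jigger","bar_timer","rest_wood","rest_black","rest_steel","rest_red","sugar_caddy"]: print(n,[(np.round(d["bbox"],1).tolist(),round(d["p"],2)) for d in eyes.find_in("top",n)[:1]])
E
```

```text
t 38.3 tcp [ 0.4287 -0.1026  0.1975] qd 0.005 q6 -1.38
pad {'rect': (0.4303, -0.1033), 'size': (0.0832, 0.0834), 'ang': 32.6, 'ell': (0.4306, -0.1046), 'esize': (0.0915, 0.1557)}
comp 0.4305000076293945 -0.10369999237060547 [0.11549998 0.11549998] -0.0
comp 0.4290769348144531 -0.10214957733154298 [0.06063319 0.06209018] 32.79952621459961
comp 0.39375 -0.07794999999999999 [0.042 0.064] 90.0
display [(0.4299, -0.09, [0.0122, 0.0183], 58.0), (0.4499, -0.1028, [0.0121, 0.0083], 56.3)]
key {'rect': (0.42, -0.1177), 'size': (0.0125, 0.0125), 'ang': 90.0, 'ell': (0.4198, -0.1175), 'esize': (0.0127, 0.0132)}
rest steel (0.4023, -0.2529)
tamper_wood [([162.3, 162.3, 25.0, 22.2], 0.73)]
tamper_black [([143.6, 221.3, 31.9, 23.5], 0.64)]
jigger [([376.4, 241.2, 20.6, 17.5], 0.93)]
bar_timer []
rest_wood [([166.8, 166.4, 29.2, 31.1], 0.87)]
rest_black [([148.9, 219.4, 31.2, 33.3], 0.69)]
rest_steel [([370.9, 242.9, 20.9, 25.8], 0.52)]
rest_red []
sugar_caddy [([198.0, 261.6, 56.6, 32.6], 0.55)]
```

```bash
python3 -c "
from rig import r
print(r.finish_job())"
```

```text
the job is handed in; nothing more can be done
None
```

All four tools now stand upright on their own rests, each measured within about 2 mm of the middle, and the timer's sides are parallel to the pad's (0.2° off); the sugar caddy is undisturbed, and I handed the job in after 38.5 s.

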